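# Charge the battery packs on a hand-wound charger

### The job

Charge the battery packs that lie about, on the hand-wound charger: lay each one right down in a charging bay of its own, rib up and its brass contacts against the bay's brass contacts, and turn the dial clockwise to its stop. Only then take the crank from the wooden tray, push it fully home on the square shaft and wind it clockwise at least three full turns (never turn the shaft without the crank). Lastly lift the crank off and lay it back flat in its tray, knob up, with the packs still seated and the dial at its stop; leave the salt shaker, honey jar and glass where they stand.

Things in the scene. Friction and masses are not known exactly. Their poses are not given: they have to be found in the camera images.
- bay1_contacts (a point): Contact (rear) end of the left (+y) charging bay, next to the raised white housing and its two brass contacts: middle of that end, on the bay floor; a seated pack's contact point comes to lie here. x points along the bay out of this end, z up. Bays are pockets 70 (x) x 46 mm, 10 mm deep, floor 20 mm above the table; the centre is 32 mm along -x; 60 mm from bay to bay.
- bay2_contacts (a point): Contact (rear) end of the middle charging bay, next to the raised white housing and its two brass contacts: middle of that end, on the bay floor; a seated pack's contact point comes to lie here. x points along the bay out of this end, z up. Bays are pockets 70 (x) x 46 mm, 10 mm deep, floor 20 mm above the table; the centre is 32 mm along -x; 60 mm from bay to bay.
- bay3_contacts (a point): Contact (rear) end of the right (-y) charging bay, next to the raised white housing and its two brass contacts: middle of that end, on the bay floor; a seated pack's contact point comes to lie here. x points along the bay out of this end, z up. Bays are pockets 70 (x) x 46 mm, 10 mm deep, floor 20 mm above the table; the centre is 32 mm along -x; 60 mm from bay to bay.
- pack1: White battery pack, 120 g: flat body 64 x 40 x 14 mm, on top a grip rib 40 x 14 mm along the pack, 16 mm high (30 mm in all). Origin: centre of the underside; x along the pack towards the end with two brass contacts, z up through the rib. Two or three packs are present; an absent one reads None.
- pack1_contacts (a point): Middle of that pack's contact end, at its underside: 32 mm along the pack's x from its origin; same axes.
- pack2: White battery pack, 120 g: flat body 64 x 40 x 14 mm, on top a grip rib 40 x 14 mm along the pack, 16 mm high (30 mm in all). Origin: centre of the underside; x along the pack towards the end with two brass contacts, z up through the rib. Two or three packs are present; an absent one reads None.
- pack2_contacts (a point): Middle of that pack's contact end, at its underside: 32 mm along the pack's x from its origin; same axes.
- pack3: White battery pack, 120 g: flat body 64 x 40 x 14 mm, on top a grip rib 40 x 14 mm along the pack, 16 mm high (30 mm in all). Origin: centre of the underside; x along the pack towards the end with two brass contacts, z up through the rib. Two or three packs are present; an absent one reads None.
- pack3_contacts (a point): Middle of that pack's contact end, at its underside: 32 mm along the pack's x from its origin; same axes.
- dial (a joint): Angle of the charger's black dial, rad: 0 at the anticlockwise stop, growing as it is turned clockwise (seen from above) up to the stop at 2.4 (charge). It stays where it is left; turning takes about 0.04 N m.
- dial_grip (a point): On the dial's upright axis at the height to grip, 77 mm above the table (housing top: 40 mm). The grip is an upright bar 38 mm long (this point's x), 14 mm thick (y), top 7 mm above this point; its foot, a disc 40 mm across, ends 23 mm below. Turns with the dial. 118 mm from the shaft's axis.
- shaft (a joint): Angle of the upright drive shaft, rad: grows as it is wound clockwise seen from above; 0 to 0.3 at the start, end stop at 30. Stays where it is left; turning takes about 0.1 N m. A small steel pointer in the slot on the housing moves 2 mm to the left per rad and reaches a dark mark after three turns.
- shaft_seat (a point): On the shaft's axis, on the top of its round shoulder (40 mm diameter), 45 mm above the table: the crank's underside rests here when fully home. Turns with the shaft. Above it stands the square shaft, 16 mm across flats (flats face this point's x and y), 16 mm high, and on it a conical lead-in tip 6 mm high, 16 mm across at its foot.
- crank: Steel crank, 220 g. Origin: centre of the socket's mouth, on the hub's underside; x along the arm to the knob, z up. Hub 36 x 36 x 26 mm with a 19 mm square socket, 24 mm deep, open below, sides along x and y (fits the shaft in four ways). Arm 16 mm wide, 14 to 24 mm above the underside. Lies socket down, knob up.
- crank_grip (a point): Middle of the solid grip block on top of the crank's hub, 41 mm above the crank's origin; the block measures 22 mm (x) by 18 mm (y) and reaches from 26 to 56 mm above the underside.
- crank_knob (a point): Axis of the crank's upright black knob, 62 mm along the crank's x from its origin and 55 mm above its underside. The knob is 25 mm thick, from 33 to 73 mm above the crank's underside, and spins freely on its pin.
- tray: Shallow fixed wooden tray, 180 (x) x 120 (y) x 16 mm, walls and floor 5 mm thick, in which the crank lies at the start. Origin: centre of the underside, on the table.
- salt_shaker: Salt shaker, 44 mm across, 90 mm high, upright; bystander. Origin: centre of the base.
- honey_jar: Honey jar, 64 mm across, 97 mm high; bystander. Origin: centre of the base.
- glass_drying: Clear glass, 79 mm across, 90 mm high; bystander. Origin: centre of the base.
Not all that is in view belongs to the job. Leave any blue look-alike of the pack1 alone. What is shaped like the pack2 but purple is not meant.

How it is judged (in metres and radians):
On the way, in this order (a step that is already met when the one before it is completed fails the run):
1. every pack seated in a bay and the dial at its clockwise stop (((distance between pack1_contacts and bay1_contacts below 0.007 m and angle between the x axis of pack1 and the x axis of bay1_contacts, either way round below 0.12 rad) or (distance between pack1_contacts and bay2_contacts below 0.007 m and angle between the x axis of pack1 and the x axis of bay2_contacts, either way round below 0.12 rad) or (distance between pack1_contacts and bay3_contacts below 0.007 m and angle between the x axis of pack1 and the x axis of bay3_contacts, either way round below 0.12 rad)) and angle between each of pack1, pack2, pack3's own z axis and vertical below 0.12 rad and ((distance between pack2_contacts and bay1_contacts below 0.007 m and angle between the x axis of pack2 and the x axis of bay1_contacts, either way round below 0.12 rad) or (distance between pack2_contacts and bay2_contacts below 0.007 m and angle between the x axis of pack2 and the x axis of bay2_contacts, either way round below 0.12 rad) or (distance between pack2_contacts and bay3_contacts below 0.007 m and angle between the x axis of pack2 and the x axis of bay3_contacts, either way round below 0.12 rad)) and ((distance between pack3_contacts and bay1_contacts below 0.007 m and angle between the x axis of pack3 and the x axis of bay1_contacts, either way round below 0.12 rad) or (distance between pack3_contacts and bay2_contacts below 0.007 m and angle between the x axis of pack3 and the x axis of bay2_contacts, either way round below 0.12 rad) or (distance between pack3_contacts and bay3_contacts below 0.007 m and angle between the x axis of pack3 and the x axis of bay3_contacts, either way round below 0.12 rad)) and value of joint dial above 2.28 rad), for 0.2 s.
2. the crank fully home on the square shaft, before any winding (distance between crank and shaft_seat below 0.004 m and angle between crank's own z axis and vertical below 0.12 rad and value of joint shaft below 3 rad), for 0.2 s.
3. the shaft wound three full turns clockwise with the crank on it (value of joint shaft above 18.4 rad and horizontal distance between crank and shaft_seat below 0.006 m), for 0.1 s.
At the end, for the whole second after the job is handed in: Every pack in its own bay, rib up (within 7 deg), contact point within 7 mm of the bay's; dial within 0.12 rad of its clockwise stop; shaft wound three turns (over 18.4 rad with the crank on, 18.1 at the end); crank flat (within 6 deg), knob up, wholly inside the tray; all at rest (all of step 1 and value of joint shaft above 18.1 rad and x of crank in the frame of tray between -0.07 and 0.07 m and y of crank in the frame of tray between -0.04 and 0.04 m and x of crank_knob in the frame of tray between -0.085 and 0.085 m and y of crank_knob in the frame of tray between -0.055 and 0.055 m and z of crank in the frame of tray below 0.009 m and angle between crank's own z axis and vertical below 0.1 rad and linear speed of each of crank, pack1, pack2, pack3 below 0.03 m/s); the robot touches nothing.
It fails at once if the shaft is turned without the crank on it (velocity of joint shaft above 0.5 rad/s and horizontal distance between crank and shaft_seat above 0.03 m).
It fails at once if the salt is moved (distance of salt_shaker from where it was at the start of the episode above 0.03 m).
It fails at once if the honey is moved (distance of honey_jar from where it was at the start of the episode above 0.03 m).
It fails at once if the glass is moved (distance of glass_drying from where it was at the start of the episode above 0.03 m).
Of pack1, pack2, pack3 only 2 to 3 are there at a start; the rules pass over those that are not, and their reading is None.
At some moment in a run one of pack1, pack2, pack3, crank may be knocked a few centimetres aside while the robot is not near it.
Once in a run the grip may slacken for a moment while it holds something.
It also fails if it takes over 210 s, if anything falls off the work surface, if the arm or the gripper's body presses on something with over 40 N, if the wrist force passes 120 N, or if a joint passes its speed limit or range.

### The arm

A 6-joint arm with a two-finger parallel gripper is mounted at the origin on a cart in front of the work surface, level with it; the furniture and walls round the work are solid. World frame = base frame: x ahead of the robot, y to its left, z up, the work surface at z = 0. Lengths are in mm, angles in degrees, forces in N, time in s.
With the tool pointing down it reaches from about 350 to 850 mm from the base axis. Payload 8.1 kg.
Tool frame: the origin (TCP) lies at the very end of the fingers, on their centre line; the grasp point (between the pads) lies 19 mm behind it (pinch_z is the z of the grasp point in the tool frame, in mm); z points along the fingers, y is the direction in which the jaws open and shut (so a half turn about z gives the same grasp; the last joint's range is limited). The gripper opens to 85 mm and grips with 20 to 120 N. Pads are 22 mm wide; open, the fingers measure 114 mm over their backs; the gripper's body (76 mm by 85 mm) begins 54 mm behind the grasp point. The pads swing forward as they close: fully open they stand 13 mm farther back than shut.
Start: joints at [71.196, 7.471, 85.268, -0, 87.261, -4.893], TCP at [144.23, 582.411, 231.292] pointing down, gripper open.
Joint ranges: [-169.43, 169.43], [-51.17, 129.36], [1.28, 143.12], [-76.62, 256.62], [0, 156.53], [-152.29, 152.29]. Speed limits (degrees/s): [136.94, 136.94, 159.86, 180, 180, 180].

### API

Orientations are given as [roll, pitch, yaw] about the fixed x, y, z axes, in that order (R = Rz(yaw) Ry(pitch) Rx(roll)).
In Python, from bench import * gives the robot as it stands.
- The arm moves only by the shell command python3 -m creep 'ROWS' [FORCE]. ROWS is a JSON object of lists of equal length, an entry for each row: "translation": the shift along the tool's x, y, z in mm, a list of three; "rotation": the turn, a rotation vector about the tool's x, y, z in rad, a list of three; "claw": the finger opening in mm, from 0 to 85.4. In form: {"translation": [[dx, dy, dz], ...], "rotation": [[ax, ay, az], ...], "claw": [claw, ...]}. A call has 1 to 10 rows; each row shifts and turns the commanded pose from where the row before left it, along the tool's axes as they then stand; what a row does not reach is not made up. A row lasts 1/10 s, in which the tool goes at most 50 mm and 8.59 degrees, less where a joint would pass 70% of its speed; a pose out of reach is approached as far as the arm can. A call is refused whole if a number of a shift passes 50 or a number of a turn 0.15, either way. A call with a gripper value outside its range is refused whole. The fingers move at their own pace and stop on an object; FORCE is the grip in N (left out, the last holds). Time passes only in rows, so rows that do not move let the fingers close. It gives the time, the measured TCP pose, the force and the opening at its end, in the units of the state.
- sense(): the state, without advancing time (a new reading comes with each control period).
- snapshot(name): name is "scene" or "top" or "wrist"; returns a dict with "frame" (400x640x3 uint8, red, green, blue), "intrinsics" (3x3 intrinsics, pixels), "dist" ([k1, k2, p1, p2, k3] as OpenCV has them; the pictures are not rectified), "extrinsics" (4x4, takes a point from camera to world coordinates). Camera axes: x right, y up, looking along -z (the intrinsics and any distortion apply to the point x, -y, -z); pixel columns grow to the right and rows downward; lengths in mm; the calibration is good to about 2 mm. A picture is of the moment at which its call begins. There is no depth.
- hand_in(): hands the job in, once; it reports no verdict.
The state is a dict: "time": time; "joint_pos": joint angles; "qd": joint speeds; "joint_efforts": joint torques, N m; "tool_pos": TCP position; "tcp_rot": TCP orientation; "ft_force": force on the tool from outside, world axes, zero at the start; "wrist_torque": the same for the moment, N m; "finger_gap": finger opening in mm.
Only numpy, scipy, OpenCV 4.12 (cv2) and the standard library are available. Lean on these libraries where they do the work, as an engineer would, in place of code of your own. Each camera call takes 0.05 s, during which the arm holds its last target.

## Working session

There is one attempt and no reset: what is moved stays moved. The work goes in short steps, Python scripts to look and compute and a shell command to move; the robot and the scene stay as the last step left them, time stands still between calls to the robot, and variables do not carry over. Pictures are saved under pics/ and viewed, and the job is handed in when it is done.

```bash
ls; mkdir -p pics; python3 - <<'E'
from bench import *
import cv2
print(sense())
for n in ["scene","top","wrist"]:
    s=snapshot(n); cv2.imwrite(f"pics/{n}0.png",s["frame"][:,:,::-1]); print(n,s["intrinsics"],s["dist"],s["extrinsics"])
E
```

```text
pics
{'time': 0.0, 'joint_pos': array([ 7.11963833e+01,  7.51573091e+00,  8.53312047e+01,  4.40894093e-04,
        8.72606463e+01, -4.89383899e+00]), 'qd': array([-0.01250509, -0.01812017,  0.04937122,  0.01471455, -0.02915062,
        0.0036265 ]), 'joint_efforts': array([ 2.70210250e-03, -5.69411445e+01, -5.00549948e+01,  1.50779401e-04,
        1.53220753e-02,  6.56990920e-06]), 'tool_pos': array([144.03887076, 581.87823594, 230.2194811 ]), 'tcp_rot': array([-1.79892848e+02, -9.61653032e-03,  1.66090192e+02]), 'ft_force': array([ 0.9654227 , -0.1413939 ,  0.51156714]), 'wrist_torque': array([-0.02037066,  0.00612334,  0.02418839]), 'finger_gap': 85.66270203162163}
scene [[469.36773233   0.         322.75113783]
 [  0.         469.36773233 201.58871458]
 [  0.           0.           1.        ]] [-0.02681533  0.          0.          0.          0.        ] [[-4.40268361e-01  4.02996035e-01 -8.02345291e-01 -8.07656932e+02]
 [-8.97514917e-01 -2.22527285e-01  3.80721132e-01  6.96720757e+02]
 [-2.51146127e-02  8.87736337e-01  4.59666676e-01  8.35557165e+02]
 [ 0.00000000e+00  0.0000000
[... 265 characters left out ...]
1 -1.68964612e-01  3.29763081e+02]
 [-9.99681293e-01 -2.43551531e-02 -6.64366999e-03  3.54511766e+01]
 [-1.06615420e-02  1.68758733e-01  9.85599727e-01  1.24900653e+03]
 [ 0.00000000e+00  0.00000000e+00  0.00000000e+00  1.00000000e+00]]
wrist [[285.5459308    0.         320.11428685]
 [  0.         285.5459308  200.18515588]
 [  0.           0.           1.        ]] [-0.04300099  0.          0.          0.          0.        ] [[ 2.40155489e-01 -9.35760686e-01 -2.58219442e-01  7.84563513e+01]
 [ 9.70732161e-01  2.30926979e-01  6.59681853e-02  5.96899967e+02]
 [-2.10059850e-03 -2.66504539e-01  9.63831374e-01  3.72535850e+02]
 [ 0.00000000e+00  0.00000000e+00  0.00000000e+00  1.00000000e+00]]
```

View pics/scene0.png

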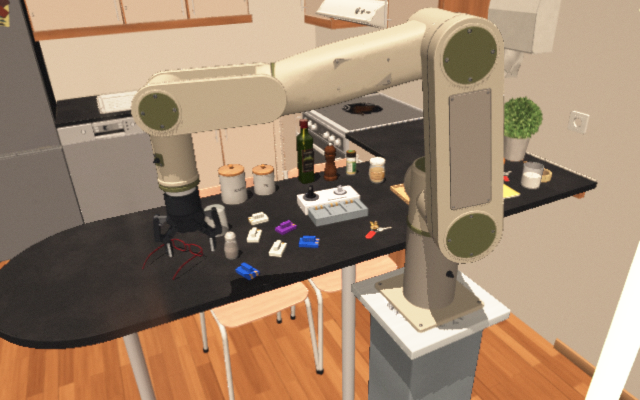

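View pics/top0.png

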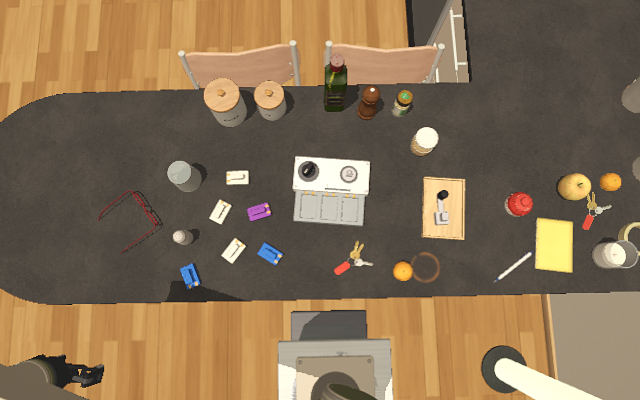

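View pics/wrist0.png

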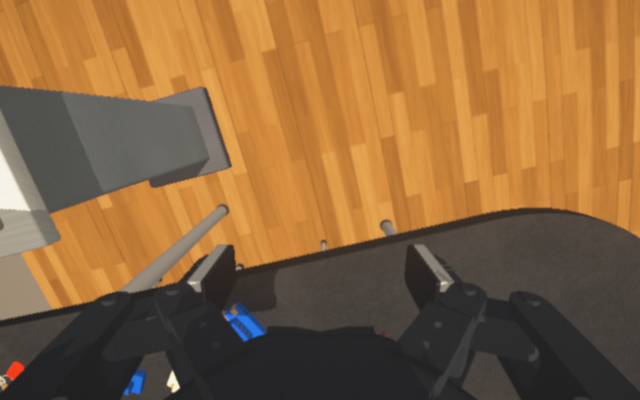

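Top view: white packs are at (237,178), (220,212) and (234,250). The look-alikes are blue at (190,275) and (269,253), and purple at (259,212). The charger is around (330,190), with its dial at (308,171) or (348,174), still to be told apart. The crank is in its tray at (443,208). Next I'll take close crops.

```bash
cat > h.py <<'E'
from bench import *
import cv2, numpy as np
def unproj(s,px,z):
    K=s["intrinsics"];d=np.array(s["dist"]);T=np.array(s["extrinsics"])
    u=cv2.undistortPoints(np.array([[px]],float),K,d)[0,0]
    r=T[:3,:3]@np.array([u[0],-u[1],-1.]); o=T[:3,3]
    return o+r*(z-o[2])/r[2]
def proj(s,P):
    T=np.array(s["extrinsics"]); c=T[:3,:3].T@(np.array(P,float)-T[:3,3])
    c=np.array([c[0],-c[1],-c[2]])
    return cv2.projectPoints(c.reshape(1,1,3),np.zeros(3),np.zeros(3),s["intrinsics"],np.array(s["dist"]))[0].ravel()
def crop(s,x0,y0,w,h,k,name):
    im=s["frame"][y0:y0+h,x0:x0+w,::-1]
    im=cv2.resize(im,None,fx=k,fy=k,interpolation=cv2.INTER_CUBIC)
    for i in range(0,w,10):
        cv2.line(im,(i*k,0),(i*k,6 if i%50 else 14),(0,255,255),1)
        if i%20==0: cv2.putText(im,str(x0+i),(i*k,24),0,.4,(0,255,255),1)
    for i in range(0,h,10):
        cv2.line(im,(0,i*k),(6,i*k),(0,255,255),1)
        if i%20==0: cv2.putText(im,str(y0+i),(8,i*k+4),0,.4,(0,255,255),1)
    cv2.imwrite("pics/"+name,im)
E
python3 - <<'E'
from h import *
s=snapshot("top")
crop(s,170,150,120,90,6,"c1.png"); crop(s,170,210,120,90,6,"c2.png"); crop(s,285,145,95,90,8,"c3.png"); crop(s,410,165,70,85,7,"c4.png")
E
```

```text
(no output)
```

View pics/c1.png

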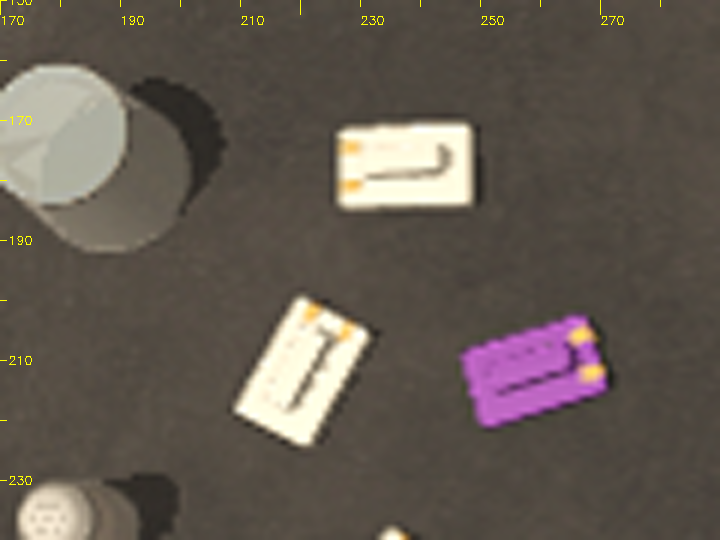

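View pics/c2.png

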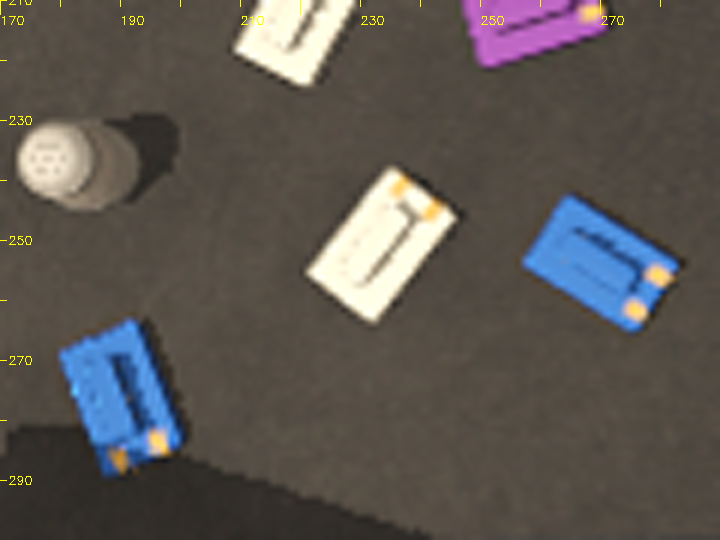

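View pics/c3.png

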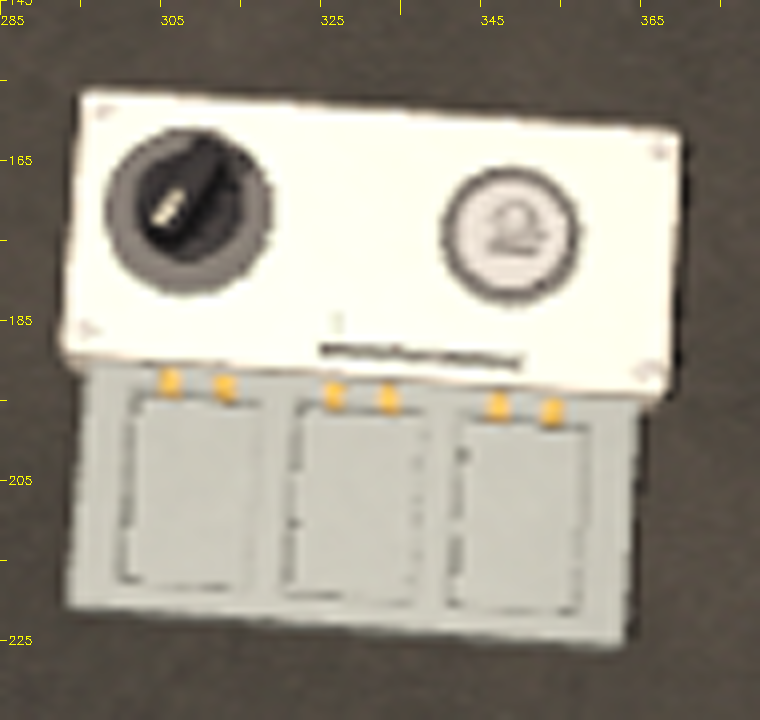

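View pics/c4.png

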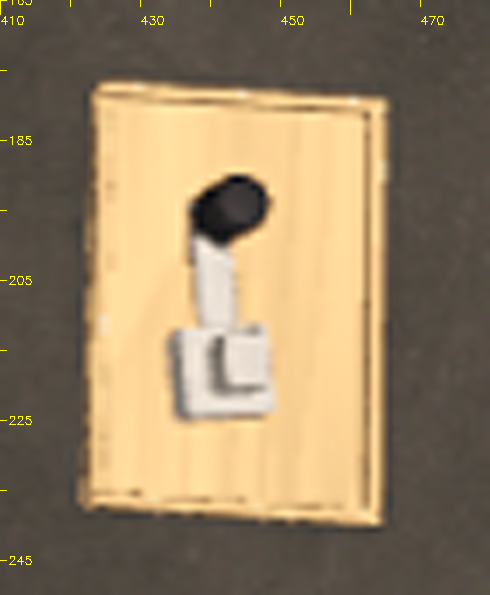

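```bash
python3 - <<'E'
from h import *
s=snapshot("top")
def U(cx,cy,k,x0,y0,z): return unproj(s,(x0+cx/k-.5+.5/k,y0+cy/k-.5+.5/k),z)
def rect(name,pts,x0,y0,k,z):
    P=np.array([U(*p,k,x0,y0,z)[:2] for p in pts]).astype(np.float32)
    c,wh,a=cv2.minAreaRect(P); print(name,P.round(1).tolist(),P.mean(0).round(1),np.round(wh,1),round(a,1))
rect("A",[(338,128),(470,124),(472,206),(340,208)],170,150,6,14)
rect("B",[(303,297),(370,335),(307,445),(234,408)],170,150,6,14)
rect("C",[(392,166),(458,216),(374,322),(306,272)],170,210,6,14)
rect("housing",[(82,92),(680,132),(668,396),(65,354)],285,145,8,40)
print("dialdisc",U(189,211,8,285,145,45),"shaft",U(510,235,8,285,145,45))
rect("bay1",[(132,396),(262,404),(245,588),(118,580)],285,145,8,30)
rect("bay2",[(297,404),(428,414),(412,604),(284,596)],285,145,8,30)
rect("bay3",[(464,416),(590,426),(575,612),(448,604)],285,145,8,30)
for p in [(170,384),(224,388),(334,396),(388,400),(498,406),(551,411)]: print("brass",U(*p,8,285,145,30).round(1))
rect("tray",[(96,84),(387,100),(382,522),(84,505)],410,165,7,16)
print("knobtop",U(240,203,7,410,165,78),"grip top",U(247,359,7,410,165,61))
rect("gripblk",[(225,332),(268,332),(270,386),(226,388)],410,165,7,61)
rect("hub",[(183,332),(272,328),(274,410),(184,416)],410,165,7,31)
print("glass",unproj(s,(188,182),0),"salt",unproj(s,(184,239),0),"purple",unproj(s,(259,212),14),"blue",unproj(s,(269,253),14))
E
```

```text
A [[646.5, 308.29998779296875], [646.9000244140625, 242.3000030517578], [605.0, 241.10000610351562], [605.7000122070312, 306.70001220703125]] [626.  274.6] [41.8 67. ] 0.3
B [[561.2999877929688, 324.5], [541.4000244140625, 291.1000061035156], [487.70001220703125, 321.3999938964844], [506.79998779296875, 357.6000061035156]] [524.3 323.7] [40.8 63.7] 59.3
C [[447.1000061035156, 279.5], [422.20001220703125, 247.1999969482422], [372.20001220703125, 287.5], [396.8999938964844, 320.70001220703125]] [409.6 283.7] [41.3 65.8] 51.1
housing [[679.5, 99.9000015258789], [658.7000122070312, -118.80000305175781], [560.5, -110.0999984741211], [581.4000244140625, 107.5999984741211]] [620.   -5.3] [220.3  98.6] 84.6
dialdisc [632.29321868  61.42895116  45.        ] shaft [620.37920553 -54.81877875  45.        ]
bay1 [[567.2999877929688, 83.9000015258789], [563.0999755859375, 36.599998474121094], [495.70001220703125, 44.400001525878906], [499.70001220703125, 90.19999694824219]] [531.4  63.8] [47.5 68.1] 84.7
bay2 [[562.7999877929688, 23.899999618530273], [557.9000244140625, -23.700000762939453], [488.
[... 594 characters left out ...]
9.7 -332.1] [123.2 180.6] 84.7
knobtop [ 549.37971403 -317.52122672   78.        ] grip top [ 488.7324144  -320.74621275   61.        ]
gripblk [[499.8999938964844, -312.70001220703125], [499.5, -330.0], [477.6000061035156, -329.20001220703125], [477.20001220703125, -311.3999938964844]] [ 488.5 -320.8] [17.7 23. ] 87.8
hub [[504.6000061035156, -304.20001220703125], [505.3999938964844, -341.0], [471.29998779296875, -339.29998779296875], [469.79998779296875, -302.1000061035156]] [ 487.8 -321.6] [34.8 39.6] 1.2
glass [618.74202844 425.84327641   0.        ] salt [446.77099631 432.98873686   0.        ] purple [519.79640802 209.11859301  14.        ] blue [399.2320142  180.27964015  14.        ]
```

```bash
cat >> h.py <<'E'
def plan(x,y,z,yaw=None):
    st=sense();p=np.array(st["tool_pos"]);w=np.array(st["tcp_rot"])
    from scipy.spatial.transform import Rotation as R
    Rm=R.from_euler("xyz",w,degrees=True)
    d=Rm.inv().apply(np.array([x,y,z])-p)
    print("at",p.round(1),w.round(2),"gap",round(st["finger_gap"],1),"F",np.round(st["ft_force"],1),"t",round(st["time"],1),"q6",round(st["joint_pos"][5],1))
    print("tool delta",d.round(1),"norm",round(np.linalg.norm(d),1))
    if yaw is not None:
        a=R.from_euler("xyz",[180,0,yaw],degrees=True)
        rv=(Rm.inv()*a).as_rotvec(); print("rotvec rad",rv.round(4))
def see(n,x,y):
    s=snapshot(n); print([proj(s,p).round(0).tolist() for p in [(x,y,14)]]); return s
E
python3 - <<'E'
from h import *
plan(409.6,283.7,200,141)
s=snapshot("wrist")
print(proj(s,sense()["tool_pos"]), proj(s,(144,582,0)))
E
```

```text
at [144.2 582.2 230.8] [-1.7995e+02 -1.0000e-02  1.6609e+02] gap 85.3 F [-0.1 -1.3  0. ] t 0.2 q6 -4.9
tool delta [-329.4 -225.8   30.9] norm 400.6
rotvec rad [-9.000e-04  1.000e-04  4.378e-01]
[323.07030311 249.92002556] [321.35135237 173.96752872]
```

```bash
python3 -m creep '{"translation":[[-37,-25,3],[-37,-25,3],[-37,-25,3],[-37,-25,3],[-37,-25,3],[-37,-25,4],[-37,-25,4],[-37,-25,4],[-33,-26,4]],"rotation":[[0,0,0],[0,0,0],[0,0,0],[0,0,0],[0,0,0],[0,0,0],[0,0,0],[0,0,0],[0,0,0]],"claw":[60,60,60,60,60,60,60,60,60]}' 40
python3 -m creep '{"translation":[[0,0,0],[0,0,0],[0,0,0],[0,0,0],[0,0,0],[0,0,0]],"rotation":[[0,0,0.11],[0,0,0.11],[0,0,0.11],[0,0,0.11],[0,0,0],[0,0,0]],"claw":[60,60,60,60,60,60]}'
python3 - <<'E'
from h import *
plan(409.6,283.7,100,141)
s=snapshot("wrist"); print(proj(s,(409.6,283.7,14)))
crop(s,220,90,220,150,3,"w1.png")
E
```

```text
time: 1.2
tool_pos: [410.4, 282.4, 200.3]
tcp_rot: [180.0, 0.0, 166.1]
ft_force: [-0.8, -0.2, 0.1]
finger_gap: 60.2
time: 1.8
tool_pos: [409.2, 283.9, 200.3]
tcp_rot: [180.0, 0.0, 141.1]
ft_force: [0.5, -0.5, 0.6]
finger_gap: 59.7
at [409.2 283.9 200.3] [180.     0.   141.07] gap 59.7 F [ 0.5 -0.5  0.6] t 1.8 q6 -22.2
tool delta [-4.000e-01  1.000e-01  1.003e+02] norm 100.3
rotvec rad [0.     0.     0.0012]
[321.33328989 180.60343735]
```

View pics/w1.png

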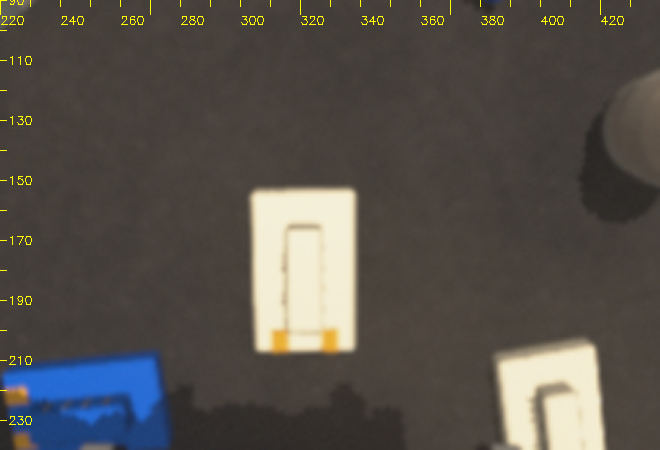

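The wrist crop shows the white pack C squarely below, with its outline from (303,153) to (338,207) and brass at the bottom end. Its colour, rib and contacts match the description.

```bash
python3 - <<'E'
from h import *
s=snapshot("wrist")
P=[unproj(s,(220+a/3-.33,90+b/3-.33),14)[:2] for a,b in [(251,190),(355,189),(355,351),(257,351)]]
P=np.array(P);print(P.round(1),P.mean(0)); d=(P[2]+P[3]-P[0]-P[1]);print(np.linalg.norm(d)/2,np.degrees(np.arctan2(d[1],d[0])))
R=np.array([unproj(s,(220+a/3-.33,90+b/3-.33),30)[:2] for a,b in [(287,226),(323,226),(323,333),(287,333)]]);print(R.mean(0))
plan(*P.mean(0),18)
E
```

```text
[[371.6 287.9]
 [396.2 319. ]
 [447.  279.3]
 [422.3 248.8]] [409.3037604  283.72695462]
64.23884241039754 -37.82299099720447
[409.24740891 283.92883614]
at [409.2 284.  200.3] [180.    -0.   141.03] gap 59.6 F [-0.1  0.6  0.2] t 1.9 q6 -22.2
tool delta [-2.000e-01 -1.000e-01  1.823e+02] norm 182.3
```

```bash
python3 -m creep '{"translation":[[0,0,40],[0,0,40],[0,0,40],[0,0,30],[0,0,16],[0,0,16],[0,0,0]],"rotation":[[0,0,0],[0,0,0],[0,0,0],[0,0,0],[0,0,0],[0,0,0],[0,0,0]],"claw":[60,50,50,50,50,50,50]}'
python3 -m creep '{"translation":[[0,0,0],[0,0,0],[0,0,0],[0,0,0],[0,0,0]],"rotation":[[0,0,0],[0,0,0],[0,0,0],[0,0,0],[0,0,0]],"claw":[8,8,8,8,8]}' 50
```

```text
time: 2.6
tool_pos: [407.3, 282.9, 15.8]
tcp_rot: [-179.7, -0.1, 141.0]
ft_force: [-0.0, -0.6, 0.5]
finger_gap: 50.2
time: 3.1
tool_pos: [410.4, 284.6, 19.8]
tcp_rot: [179.9, 0.1, 140.9]
ft_force: [0.4, 0.5, 6.1]
finger_gap: 12.5
```

```bash
python3 -m creep '{"translation":[[0,0,0],[0,0,0],[0,0,0],[0,0,0]],"rotation":[[0,0,0],[0,0,0],[0,0,0],[0,0,0]],"claw":[8,8,8,8]}' 50
python3 -m creep '{"translation":[[0,0,-5],[0,0,-10],[0,0,-25],[0,0,-30],[0,0,-30],[0,0,-20],[0,0,0]],"rotation":[[0,0,0],[0,0,0],[0,0,0],[0,0,0],[0,0,0],[0,0,0],[0,0,0]],"claw":[8,8,8,8,8,8,8]}' 50
python3 - <<'E'
from h import *
s=snapshot("wrist");crop(s,220,150,220,200,3,"w2.png")
E
```

```text
time: 3.5
tool_pos: [410.4, 284.6, 19.8]
tcp_rot: [179.9, 0.1, 140.9]
ft_force: [-0.8, -1.3, 6.6]
finger_gap: 12.5
time: 4.2
tool_pos: [411.4, 285.1, 142.7]
tcp_rot: [179.6, 0.2, 140.9]
ft_force: [0.2, 0.5, -1.0]
finger_gap: 12.1
```

View pics/w2.png

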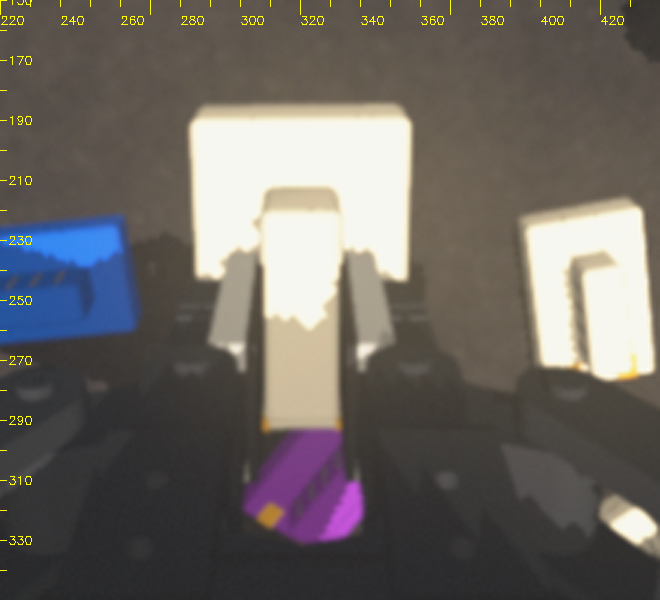

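```bash
python3 - <<'E'
from h import *
plan(520.2,-55.5,145,174.6)
E
```

```text
at [410.4 284.6 140.3] [1.7979e+02 9.0000e-02 1.4088e+02] gap 12.3 F [ 0.9 -0.1 -1.5] t 4.2 q6 -22.0
tool delta [-299.8 -194.5   -4.9] norm 357.4
rotvec rad [ 0.0032  0.0026 -0.5885]
```

```bash
python3 -m creep '{"translation":[[-20,-13,0],[-30,-20,-1],[-35,-22.5,-1],[-35,-22.5,-1],[-35,-22.5,-1],[-35,-22.5,-1],[-35,-22.5,0],[-35,-23,0],[-25,-16,0],[-15,-10,0]],"rotation":[[0,0,0],[0,0,0],[0,0,0],[0,0,0],[0,0,0],[0,0,0],[0,0,0],[0,0,0],[0,0,0],[0,0,0]],"claw":[8,8,8,8,8,8,8,8,8,8]}' 50
python3 -m creep '{"translation":[[0,0,0],[0,0,0],[0,0,0],[0,0,0],[0,0,0],[0,0,0],[0,0,0],[0,0,0]],"rotation":[[0,0,-0.098],[0,0,-0.098],[0,0,-0.098],[0,0,-0.098],[0,0,-0.098],[0,0,-0.098],[0,0,0],[0,0,0]],"claw":[8,8,8,8,8,8,8,8]}' 50
python3 - <<'E'
from h import *
plan(520.2,-55.5,145,174.6)
s=snapshot("wrist"); cv2.imwrite("pics/w3.png",s["frame"][:,:,::-1])
t=snapshot("top");crop(t,285,145,95,90,8,"c5.png")
E
```

```text
time: 5.25
tool_pos: [518.5, -58.5, 141.3]
tcp_rot: [-179.9, -0.1, 140.8]
ft_force: [-0.5, 1.1, -0.6]
finger_gap: 12.5
time: 6.05
tool_pos: [518.5, -56.1, 142.0]
tcp_rot: [180.0, -0.1, 174.4]
ft_force: [-0.7, -0.4, -0.6]
finger_gap: 12.6
at [518.5 -56.1 142. ] [ 1.7999e+02 -1.2000e-01  1.7440e+02] gap 12.6 F [-0.7 -0.4 -0.6] t 6.0 q6 -96.2
tool delta [-1.7  0.7 -3. ] norm 3.5
rotvec rad [ 0.0002 -0.002  -0.0034]
```

View pics/w3.png

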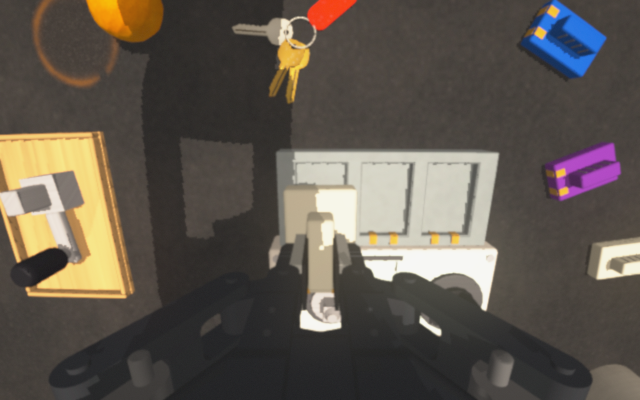

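View pics/c5.png

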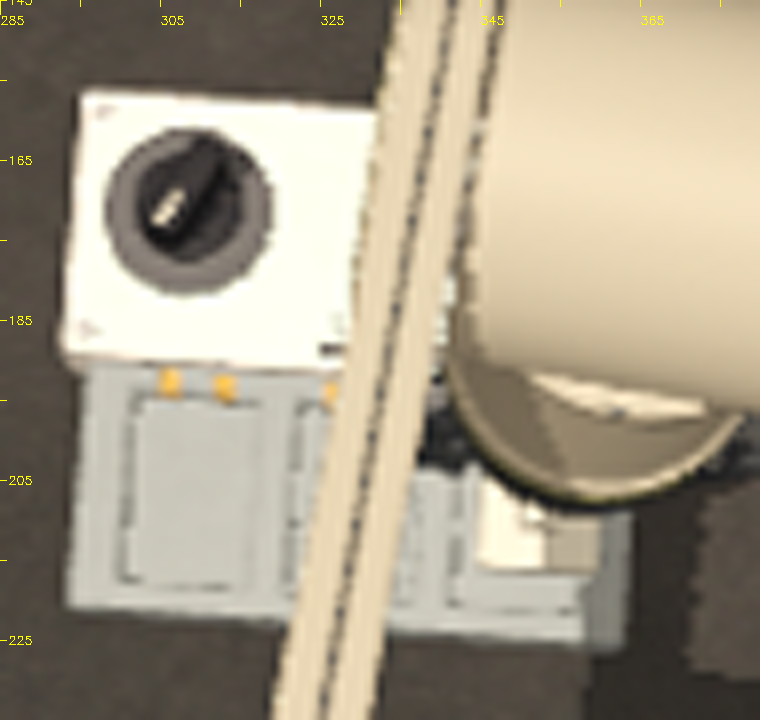

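```bash
python3 - <<'E'
from h import *
s=snapshot("wrist"); crop(s,270,140,240,130,3,"w4.png")
E
```

```text
(no output)
```

View pics/w4.png

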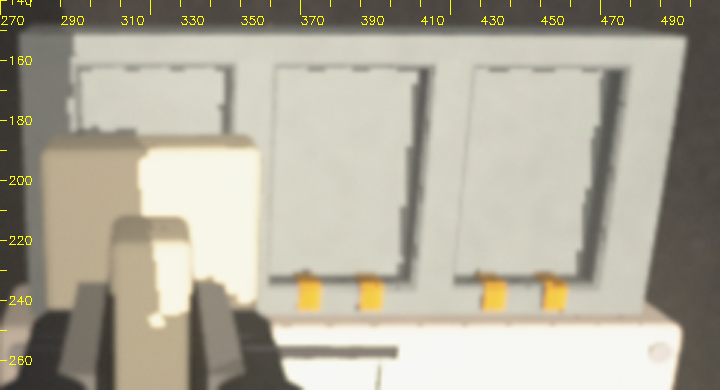

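```bash
python3 - <<'E'
from h import *
s=snapshot("wrist")
def U(a,b,z): return unproj(s,(270+a/3-.33,140+b/3-.33),z)[:2]
for n,pts in {"b2":[(274,66),(433,66),(415,284),(268,284)],"b1":[(475,66),(630,66),(598,284),(453,284)]}.items():
    P=np.array([U(*p,30) for p in pts]);print(n,P.round(1).tolist(),P.mean(0).round(1))
print("b3 front",U(77,66,30),U(235,66,30))
for p in [(308,283),(371,283),(494,283),(554,283)]: print(U(*p,30).round(1))
# held pack: top corners body at z=142-20+14
for p in [(48,145),(258,145)]: print("pack rear edge",U(*p,137).round(1))
print("rib far edge", U(112,240,153),U(190,240,153), sense()["tool_pos"])
E
```

```text
b2 [[489.7, -18.2], [494.1, 29.3], [563.8, 22.9], [559.1, -24.2]] [526.7   2.5]
b1 [[495.3, 42.0], [499.6, 89.3], [569.8, 82.5], [565.0, 35.2]] [532.4  62.3]
b3 front [484.03495817 -76.64707373] [488.55827549 -29.76521496]
[560.1 -11.4]
[562.    8.8]
[566.   48.5]
[568.  68.]
pack rear edge [483.9 -72.7]
pack rear edge [487.5 -35.7]
rib far edge [497.19143313 -62.05746229] [498.41243354 -49.40111668] [519.07429757 -56.19881464 142.95772975]
```

```bash
python3 - <<'E'
from h import *
plan(521,-56.2,52,174.6)
E
python3 -m creep '{"translation":[[-2,0,20],[0,0,30],[0,0,25],[0,0,15],[0,0,0],[0,0,0]],"rotation":[[0,0,0],[0,0,0],[0,0,0],[0,0,0],[0,0,0],[0,0,0]],"claw":[8,8,8,8,8,8]}' 50
python3 - <<'E'
from h import *
plan(521,-56.2,40,174.6)
s=snapshot("wrist"); crop(s,250,120,220,160,3,"w5.png")
E
```

```text
at [519.1 -56.2 143. ] [ 1.8000e+02 -3.0000e-02  1.7449e+02] gap 12.2 F [ 0.2 -0.3 -1.2] t 6.2 q6 -96.3
tool delta [-2.   0.2 91. ] norm 91.0
rotvec rad [ 0.0001 -0.0005 -0.0019]
time: 6.85
tool_pos: [521.6, -56.5, 53.9]
tcp_rot: [-180.0, 0.0, 174.6]
ft_force: [-0.1, 0.8, -1.1]
finger_gap: 12.2
at [521.6 -56.5  53.9] [-1.8000e+02  2.0000e-02  1.7455e+02] gap 12.2 F [-0.1  0.8 -1.1] t 6.8 q6 -96.3
tool delta [ 0.7  0.2 13.9] norm 14.0
rotvec rad [-0.      0.0003 -0.0008]
```

View pics/w5.png

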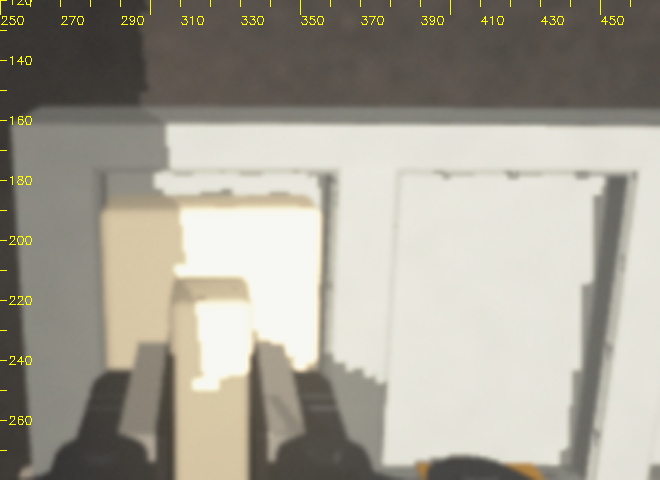

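```bash
python3 -m creep '{"translation":[[0,0,4],[0,0,4],[0,0,3],[0,0,2],[0,0,0],[0,0,0]],"rotation":[[0,0,0],[0,0,0],[0,0,0],[0,0,0],[0,0,0],[0,0,0]],"claw":[8,8,8,8,8,8]}' 50
```

```text
time: 7.5
tool_pos: [521.2, -56.4, 40.3]
tcp_rot: [180.0, -0.0, 174.6]
ft_force: [-0.3, -0.5, -1.3]
finger_gap: 12.4
```

```bash
python3 -m creep '{"translation":[[0,0,1],[0,0,1],[0,0,0],[0,0,0]],"rotation":[[0,0,0],[0,0,0],[0,0,0],[0,0,0]],"claw":[8,8,8,8]}' 50
python3 -m creep '{"translation":[[0,0,0],[0,0,0],[0,0,0],[0,0,-20],[0,0,-40],[0,0,-30]],"rotation":[[0,0,0],[0,0,0],[0,0,0],[0,0,0],[0,0,0],[0,0,0]],"claw":[25,35,40,40,40,40]}' 50
python3 - <<'E'
from h import *
plan(521,-56.2,40,174.6)
s=snapshot("wrist"); crop(s,250,120,220,160,3,"w6.png")
E
```

```text
time: 7.9
tool_pos: [521.4, -56.5, 39.8]
tcp_rot: [-180.0, 0.0, 174.6]
ft_force: [-8.5, 1.5, 14.5]
finger_gap: 12.1
time: 8.5
tool_pos: [521.2, -56.4, 129.6]
tcp_rot: [180.0, -0.0, 174.6]
ft_force: [0.9, -0.7, 0.5]
finger_gap: 40.4
at [521.2 -56.4 129.6] [180.    -0.   174.57] gap 40.4 F [ 0.9 -0.7  0.5] t 8.5 q6 -96.4
tool delta [ 0.3  0.2 89.6] norm 89.6
rotvec rad [ 0.     -0.0001 -0.0006]
```

View pics/w6.png

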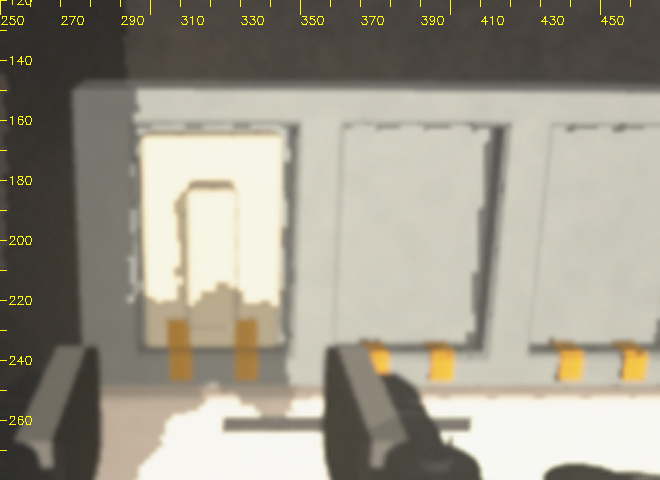

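Pack C is seated in bay 3, with brass against brass at (308,237) and (331,237). Next is pack B.

```bash
python3 - <<'E'
from h import *
plan(524.3,323.7,195,149.5)
E
```

```text
at [524.5 -57.  135.5] [-179.95    0.45  174.57] gap 40.2 F [ 3.4 -0.2  4.6] t 8.6 q6 -96.4
tool delta [ 35.7 379.  -60.1] norm 385.4
rotvec rad [0.0009 0.008  0.4376]
```

```bash
python3 -m creep '{"translation":[[2,25,-10],[4,40,-10],[4,45,-10],[4,45,-10],[4,45,-10],[4,45,-10],[4,45,0],[4,45,0],[4,30,0],[2,14,0]],"rotation":[[0,0,0],[0,0,0],[0,0,0],[0,0,0],[0,0,0],[0,0,0],[0,0,0],[0,0,0],[0,0,0],[0,0,0]],"claw":[50,50,50,50,50,50,50,50,50,50]}' 50
python3 -m creep '{"translation":[[0,0,0],[0,0,0],[0,0,0],[0,0,0],[0,0,0],[0,0,0]],"rotation":[[0,0,0.11],[0,0,0.11],[0,0,0.11],[0,0,0.107],[0,0,0],[0,0,0]],"claw":[50,50,50,50,50,50]}'
python3 - <<'E'
from h import *
plan(524.3,323.7,195,149.5)
s=snapshot("wrist"); print(proj(s,(524.3,323.7,14)))
crop(s,220,90,220,150,3,"w7.png")
E
```

```text
time: 9.55
tool_pos: [520.5, 327.0, 187.6]
tcp_rot: [180.0, -0.0, 174.7]
ft_force: [-0.1, -0.2, -0.2]
finger_gap: 50.3
time: 10.15
tool_pos: [521.4, 323.7, 188.0]
tcp_rot: [-180.0, -0.0, 149.7]
ft_force: [-0.4, 0.5, 0.5]
finger_gap: 49.8
at [521.4 323.7 188. ] [-1.7997e+02 -1.0000e-02  1.4968e+02] gap 49.8 F [-0.4  0.5  0.5] t 10.2 q6 -32.6
tool delta [-2.5  1.5 -7. ] norm 7.6
rotvec rad [-0.0005 -0.0001  0.0031]
[322.80103565 184.73439266]
```

View pics/w7.png

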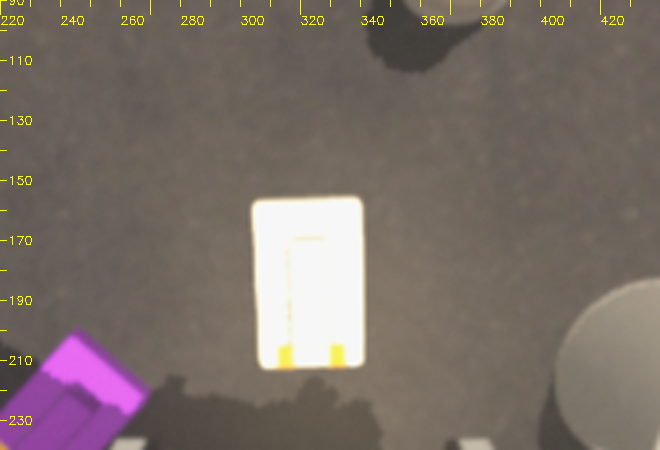

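```bash
cat >> h.py <<'E'
def pack(pts,x0,y0,k=3,z=14):
    s=snapshot("wrist")
    P=np.array([unproj(s,(x0+a/k-.33,y0+b/k-.33),z)[:2] for a,b in pts])
    d=(P[2]+P[3]-P[0]-P[1])/2; w=(P[1]+P[2]-P[0]-P[3])/2
    yaw=np.degrees(np.arctan2(d[1],d[0])); yw=np.degrees(np.arctan2(w[1],w[0]))
    print("c",P.mean(0).round(1),"L",np.linalg.norm(d).round(1),"W",np.linalg.norm(w).round(1),"yaw",yaw.round(1),"from W",(yw-90).round(1))
    return P.mean(0)
E
python3 - <<'E'
from h import *
c=pack([(253,200),(361,197),(364,366),(259,369)],220,90)
plan(*c,19,149)
E
```

```text
c [524.3 323.8] L 65.3 W 40.2 yaw -28.7 from W -28.6
at [521.4 323.9 188.2] [-179.99   -0.    149.65] gap 50.0 F [ 0.5 -0.8 -0.3] t 10.2 q6 -32.6
tool delta [ -2.6   1.4 169.2] norm 169.2
rotvec rad [-0.0003 -0.      0.0113]
```

```bash
python3 -m creep '{"translation":[[-2.5,1.5,20],[0,0,40],[0,0,40],[0,0,35],[0,0,20],[0,0,14],[0,0,0],[0,0,0]],"rotation":[[0,0,-0.025],[0,0,0],[0,0,0],[0,0,0],[0,0,0],[0,0,0],[0,0,0],[0,0,0]],"claw":[50,50,50,50,50,50,50,50]}'
python3 -m creep '{"translation":[[0,0,0],[0,0,0],[0,0,0],[0,0,0],[0,0,0],[0,0,0],[0,0,0]],"rotation":[[0,0,0],[0,0,0],[0,0,0],[0,0,0],[0,0,0],[0,0,0],[0,0,0]],"claw":[8,8,8,8,8,8,8]}' 50
```

```text
time: 11.05
tool_pos: [524.9, 324.6, 20.3]
tcp_rot: [179.9, 0.0, 151.0]
ft_force: [0.5, -0.1, 0.1]
finger_gap: 50.1
time: 11.75
tool_pos: [525.4, 324.9, 21.1]
tcp_rot: [179.9, 0.1, 151.0]
ft_force: [-0.4, 0.3, 5.8]
finger_gap: 12.5
```

```bash
python3 -m creep '{"translation":[[0,0,-5],[0,0,-10],[0,0,-25],[0,0,-30],[0,0,-30],[0,0,-20],[0,0,0]],"rotation":[[0,0,0],[0,0,0],[0,0,0],[0,0,0],[0,0,0],[0,0,0],[0,0,0]],"claw":[8,8,8,8,8,8,8]}' 50
python3 - <<'E'
from h import *
plan(526.8,3,142,174.6)
s=snapshot("wrist");crop(s,220,150,220,200,3,"w8.png")
E
```

```text
time: 12.45
tool_pos: [526.5, 325.5, 144.2]
tcp_rot: [179.7, 0.2, 151.0]
ft_force: [0.6, 0.6, -1.4]
finger_gap: 12.3
at [526.5 325.5 144.2] [179.65   0.24 150.97] gap 12.3 F [ 0.6  0.6 -1.4] t 12.4 q6 -34.0
tool delta [-156.8 -281.8    1.1] norm 322.5
rotvec rad [ 0.0051  0.0053 -0.4125]
```

View pics/w8.png

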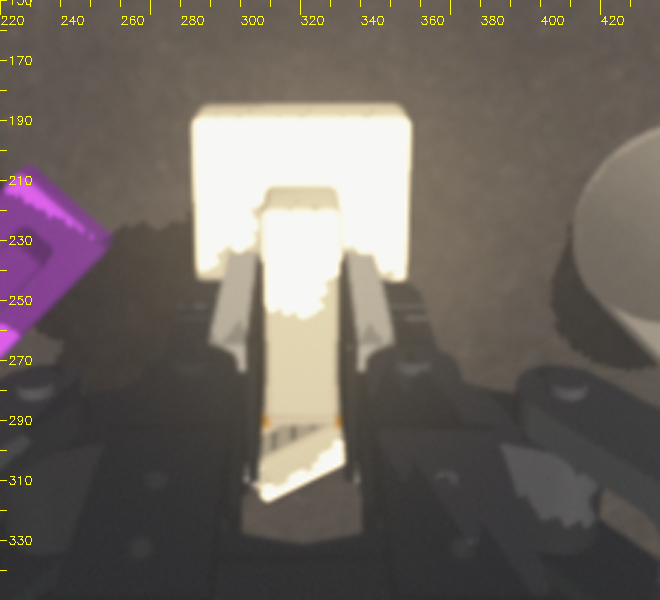

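```bash
python3 -m creep '{"translation":[[-10,-18,0],[-16,-28,0],[-18,-33,0],[-18,-33,0],[-18,-33,0],[-18,-33,0],[-18,-33,0],[-18,-33,0],[-14,-24,0],[-8,-14,0]],"rotation":[[0,0,0],[0,0,0],[0,0,0],[0,0,0],[0,0,0],[0,0,0],[0,0,0],[0,0,0],[0,0,0],[0,0,0]],"claw":[8,8,8,8,8,8,8,8,8,8]}' 50
python3 -m creep '{"translation":[[0,0,0],[0,0,0],[0,0,0],[0,0,0],[0,0,0],[0,0,0]],"rotation":[[0,0,-0.103],[0,0,-0.103],[0,0,-0.103],[0,0,-0.103],[0,0,0],[0,0,0]],"claw":[8,8,8,8,8,8]}' 50
python3 - <<'E'
from h import *
plan(526.9,3.3,52,174.6)
E
```

```text
time: 13.5
tool_pos: [522.2, -0.1, 137.2]
tcp_rot: [-179.9, -0.2, 150.9]
ft_force: [0.5, 0.1, -2.2]
finger_gap: 12.1
time: 14.1
tool_pos: [522.8, 2.1, 137.9]
tcp_rot: [-180.0, -0.1, 174.4]
ft_force: [-1.2, -0.3, -1.9]
finger_gap: 12.6
at [522.8   2.1 137.9] [-1.8000e+02 -1.3000e-01  1.7439e+02] gap 12.6 F [-1.2 -0.3 -1.9] t 14.1 q6 -89.8
tool delta [-4.2  1.6 85.9] norm 86.0
rotvec rad [-0.     -0.0023 -0.0036]
```

```bash
python3 -m creep '{"translation":[[-4,1,20],[0,0,30],[0,0,20],[0,0,10],[0,0,5],[0,0,0],[0,0,0]],"rotation":[[0,0,-0.003],[0,0,0],[0,0,0],[0,0,0],[0,0,0],[0,0,0],[0,0,0]],"claw":[8,8,8,8,8,8,8]}' 50
python3 - <<'E'
from h import *
plan(526.9,3.3,40,174.6)
s=snapshot("wrist"); crop(s,250,120,220,160,3,"w9.png")
E
```

```text
time: 14.8
tool_pos: [528.7, 2.6, 55.4]
tcp_rot: [180.0, 0.1, 174.7]
ft_force: [0.0, 0.3, -1.0]
finger_gap: 12.2
at [528.7   2.6  55.4] [1.8000e+02 1.0000e-01 1.7472e+02] gap 12.2 F [ 0.   0.3 -1. ] t 14.8 q6 -90.0
tool delta [ 1.8  0.5 15.4] norm 15.5
rotvec rad [0.     0.0017 0.002 ]
```

View pics/w9.png

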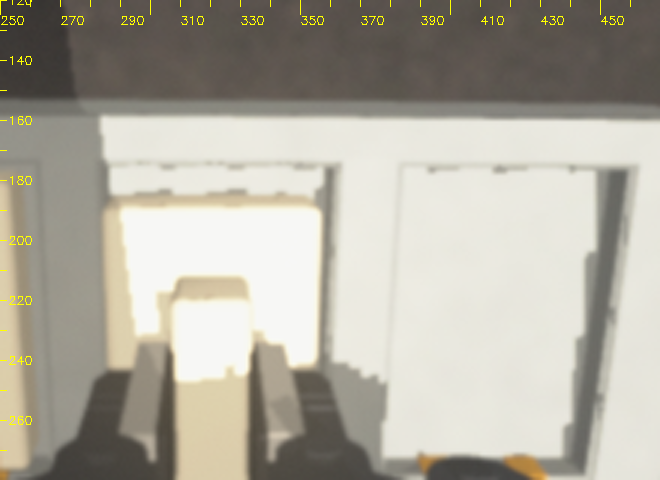

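```bash
python3 -m creep '{"translation":[[1.5,0.5,4],[0,0,4],[0,0,4],[0,0,2],[0,0,2],[0,0,0],[0,0,0]],"rotation":[[0,0,0],[0,0,0],[0,0,0],[0,0,0],[0,0,0],[0,0,0],[0,0,0]],"claw":[8,8,8,8,8,8,8]}' 50
```

```text
time: 15.55
tool_pos: [526.2, 3.3, 41.0]
tcp_rot: [-180.0, -0.1, 174.8]
ft_force: [-17.2, 0.7, 30.3]
finger_gap: 12.7
```

```bash
python3 -m creep '{"translation":[[0,0,-1],[0,0,0],[0,0,0],[0,0,-20],[0,0,-40],[0,0,-30]],"rotation":[[0,0,0],[0,0,0],[0,0,0],[0,0,0],[0,0,0],[0,0,0]],"claw":[20,30,36,40,40,40]}' 50
python3 - <<'E'
from h import *
plan(526.9,3.3,200,174.6)
s=snapshot("wrist"); crop(s,230,120,240,160,3,"w10.png")
E
```

```text
time: 16.15
tool_pos: [526.2, 3.3, 130.4]
tcp_rot: [-180.0, -0.0, 174.7]
ft_force: [0.3, -0.7, 0.2]
finger_gap: 40.1
at [526.2   3.3 130.4] [-1.8000e+02 -2.0000e-02  1.7474e+02] gap 40.1 F [ 0.3 -0.7  0.2] t 16.1 q6 -90.0
tool delta [ -0.6   0.1 -69.6] norm 69.6
rotvec rad [-0.     -0.0004  0.0024]
```

View pics/w10.png

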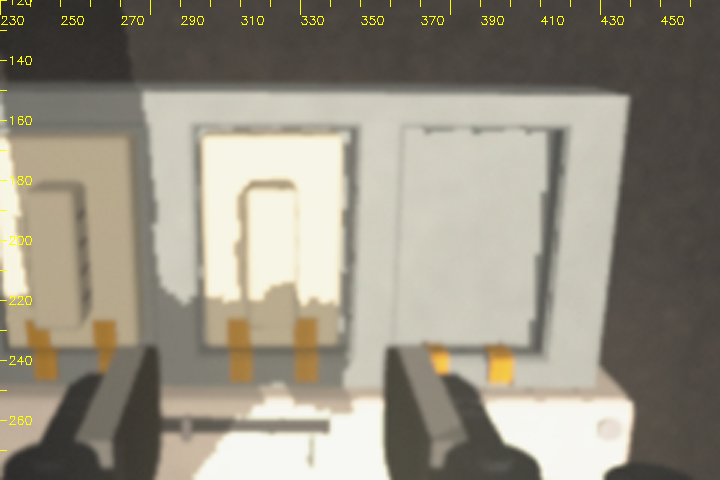

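Packs in bays 3 and 2 are seated. Pack A is next.

```bash
python3 -m creep '{"translation":[[0,10,-10],[0,20,-15],[0,20,-15],[0,20,-15],[0,20,-10],[0,20,0],[0,20,0],[0,20,0],[0,20,0],[0,20,0]],"rotation":[[0,0,0],[0,0,0],[0,0,0],[0,0,0],[0,0,0],[0,0,0],[0,0,0],[0,0,0],[0,0,0],[0,0,0]],"claw":[50,50,50,50,50,50,50,50,50,50]}' 50
python3 -m creep '{"translation":[[0,0,0],[0,0,0],[0,0,0],[0,0,0],[0,0,0],[0,0,0],[0,0,0],[0,0,0],[0,0,0],[0,0,0]],"rotation":[[0,0,0.14],[0,0,0.14],[0,0,0.14],[0,0,0.14],[0,0,0.14],[0,0,0.14],[0,0,0.14],[0,0,0.14],[0,0,0.14],[0,0,0.14]],"claw":[50,50,50,50,50,50,50,50,50,50]}'
python3 - <<'E'
from h import *
plan(626,274.6,195,91)
E
```

```text
time: 17.2
tool_pos: [542.9, 193.8, 192.7]
tcp_rot: [-180.0, -0.1, 174.8]
ft_force: [-0.3, -0.9, -1.3]
finger_gap: 50.0
time: 18.2
tool_pos: [542.9, 193.0, 192.7]
tcp_rot: [-179.9, 0.0, 94.2]
ft_force: [0.3, 0.9, -0.4]
finger_gap: 49.8
at [542.9 193.  192.7] [-1.7985e+02  2.0000e-02  9.4210e+01] gap 49.8 F [ 0.3  0.9 -0.4] t 18.2 q6 10.3
tool delta [75.3 88.9 -2.6] norm 116.5
rotvec rad [-0.0026  0.0003  0.056 ]
```

```bash
python3 -m creep '{"translation":[[15,18,0],[20,24,0],[20,24,0],[15,18,0],[5,5,0],[0,0,0],[0,0,0]],"rotation":[[0,0,0],[0,0,0],[0,0,0],[0,0,0],[0,0,0.05],[0,0,0],[0,0,0]],"claw":[50,50,50,50,50,50,50]}'
python3 - <<'E'
from h import *
plan(626,274.6,195,91)
s=snapshot("wrist"); print(proj(s,(626,274.6,14)))
crop(s,220,90,220,150,3,"w11.png")
E
```

```text
time: 18.9
tool_pos: [625.7, 274.4, 192.8]
tcp_rot: [-179.9, 0.0, 91.8]
ft_force: [-0.2, -0.8, -1.2]
finger_gap: 50.1
at [625.7 274.4 192.8] [-1.7987e+02  4.0000e-02  9.1760e+01] gap 50.1 F [-0.2 -0.8 -1.2] t 18.9 q6 17.6
tool delta [ 0.2  0.3 -2.2] norm 2.2
rotvec rad [-0.0023  0.0008  0.0132]
[320.97013255 180.59568934]
```

View pics/w11.png

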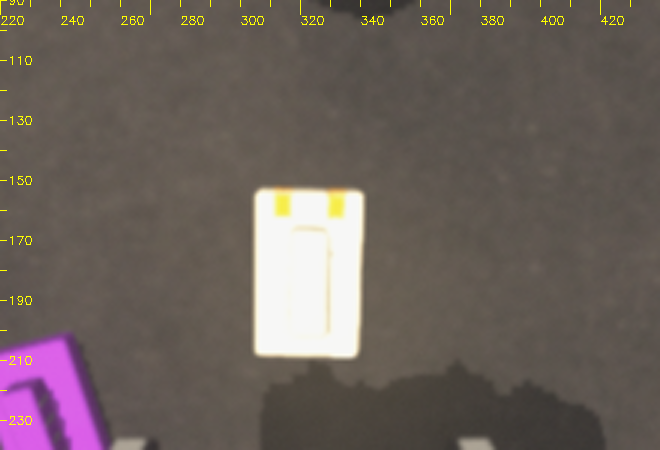

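```bash
python3 - <<'E'
from h import *
c=pack([(255,189),(363,192),(359,357),(254,355)],220,90)
plan(*c,20,91)
E
```

```text
c [627.7 273.3] L 64.6 W 40.8 yaw -89.0 from W -89.6
at [625.9 273.9 193.7] [-1.7993e+02  2.0000e-02  9.1710e+01] gap 50.0 F [0.2 0.1 0.6] t 19.0 q6 17.6
tool delta [ -0.6   1.9 173.7] norm 173.7
rotvec rad [-0.0011  0.0004  0.0123]
```

```bash
python3 -m creep '{"translation":[[-0.5,1.5,20],[0,0,40],[0,0,40],[0,0,35],[0,0,24],[0,0,14],[0,0,0],[0,0,0]],"rotation":[[0,0,0.015],[0,0,0],[0,0,0],[0,0,0],[0,0,0],[0,0,0],[0,0,0],[0,0,0]],"claw":[50,50,50,50,50,50,50,50]}'
python3 -m creep '{"translation":[[0,0,0],[0,0,0],[0,0,0],[0,0,0],[0,0,0],[0,0,0],[0,0,0]],"rotation":[[0,0,0],[0,0,0],[0,0,0],[0,0,0],[0,0,0],[0,0,0],[0,0,0]],"claw":[8,8,8,8,8,8,8]}' 50
```

```text
time: 19.8
tool_pos: [628.8, 273.9, 22.6]
tcp_rot: [179.9, -0.0, 90.8]
ft_force: [1.1, -0.5, 0.5]
finger_gap: 49.9
time: 20.5
tool_pos: [629.4, 274.3, 23.4]
tcp_rot: [179.8, -0.1, 90.8]
ft_force: [-1.3, -0.4, 6.1]
finger_gap: 12.3
```

```bash
python3 -m creep '{"translation":[[0,0,-5],[0,0,-10],[0,0,-25],[0,0,-30],[0,0,-30],[0,0,-20],[0,0,0]],"rotation":[[0,0,0],[0,0,0],[0,0,0],[0,0,0],[0,0,0],[0,0,0],[0,0,0]],"claw":[8,8,8,8,8,8,8]}' 50
python3 - <<'E'
from h import *
plan(531.5,62.5,142,-5.4)
s=snapshot("wrist");crop(s,220,150,220,200,3,"w12.png")
E
```

```text
time: 21.2
tool_pos: [630.6, 274.7, 146.7]
tcp_rot: [179.6, -0.1, 90.8]
ft_force: [0.1, 0.3, -1.1]
finger_gap: 12.0
at [630.6 274.7 146.7] [ 1.7958e+02 -1.4000e-01  9.0810e+01] gap 12.0 F [ 0.1  0.3 -1.1] t 21.2 q6 18.5
tool delta [-210.8 -102.1    3.5] norm 234.3
rotvec rad [ 0.0035 -0.008   1.6791]
```

View pics/w12.png

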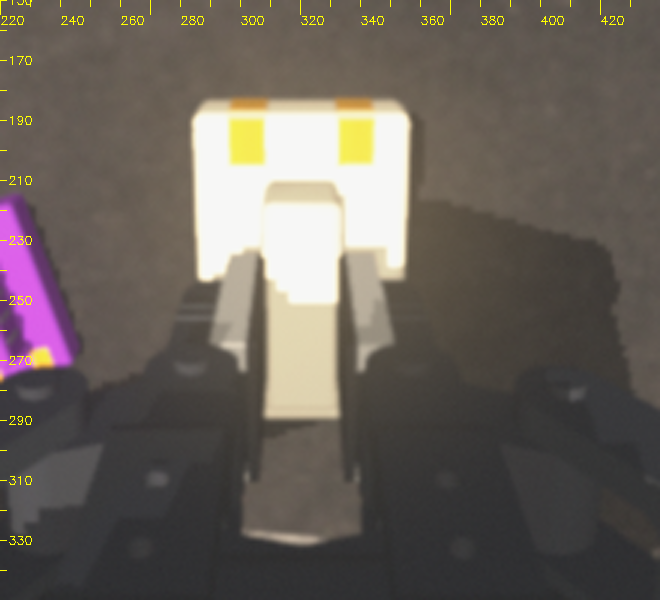

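```bash
python3 -m creep '{"translation":[[-15,-7,0],[-25,-12,0],[-32,-15,0],[-34,-16,0],[-34,-16,0],[-32,-15,0],[-23,-11,0],[-15,-7,0],[0,0,0],[0,0,0]],"rotation":[[0,0,0],[0,0,0],[0,0,0],[0,0,0],[0,0,0],[0,0,0],[0,0,0],[0,0,0],[0,0,0.12],[0,0,0.14]],"claw":[8,8,8,8,8,8,8,8,8,8]}' 50
python3 -m creep '{"translation":[[0,0,0],[0,0,0],[0,0,0],[0,0,0],[0,0,0],[0,0,0],[0,0,0],[0,0,0],[0,0,0],[0,0,0]],"rotation":[[0,0,0.142],[0,0,0.142],[0,0,0.142],[0,0,0.142],[0,0,0.142],[0,0,0.142],[0,0,0.142],[0,0,0.142],[0,0,0.142],[0,0,0.142]],"claw":[8,8,8,8,8,8,8,8,8,8]}' 50
python3 -m creep '{"translation":[[0,0,0],[0,0,0]],"rotation":[[0,0,0],[0,0,0]],"claw":[8,8]}' 50
python3 - <<'E'
from h import *
plan(532.5,63,57,-5.4)
E
```

```text
time: 22.25
tool_pos: [531.2, 62.0, 140.1]
tcp_rot: [-179.9, 0.0, 75.6]
ft_force: [0.1, -0.2, -0.3]
finger_gap: 12.2
time: 23.25
tool_pos: [531.4, 62.8, 140.0]
tcp_rot: [-180.0, 0.1, -5.8]
ft_force: [-0.4, -0.4, -1.2]
finger_gap: 12.1
time: 23.45
tool_pos: [531.6, 62.7, 140.5]
tcp_rot: [180.0, 0.1, -5.2]
ft_force: [0.8, 0.3, -1.1]
finger_gap: 12.3
at [531.6  62.7 140.5] [ 1.80e+02  7.00e-02 -5.19e+00] gap 12.3 F [ 0.8  0.3 -1.1] t 23.4 q6 96.4
tool delta [ 1.  -0.4 83.5] norm 83.5
rotvec rad [0.     0.0013 0.0036]
```

```bash
python3 -m creep '{"translation":[[0.5,0,20],[0,0,30],[0,0,20],[0,0,10],[0,0,3],[0,0,0],[0,0,0]],"rotation":[[0,0,0],[0,0,0],[0,0,0],[0,0,0],[0,0,0],[0,0,0],[0,0,0]],"claw":[8,8,8,8,8,8,8]}' 50
python3 - <<'E'
from h import *
plan(532.5,63,43,-5.4)
s=snapshot("wrist"); crop(s,200,120,240,160,3,"w13.png")
E
```

```text
time: 24.15
tool_pos: [533.5, 62.4, 59.6]
tcp_rot: [-180.0, -0.1, -5.4]
ft_force: [-0.2, 0.8, -0.9]
finger_gap: 12.0
at [533.5  62.4  59.6] [-1.7999e+02 -1.1000e-01 -5.4100e+00] gap 12.0 F [-0.2  0.8 -0.9] t 24.1 q6 96.6
tool delta [-1.1 -0.4 16.6] norm 16.6
rotvec rad [-0.0003 -0.002  -0.0002]
```

View pics/w13.png

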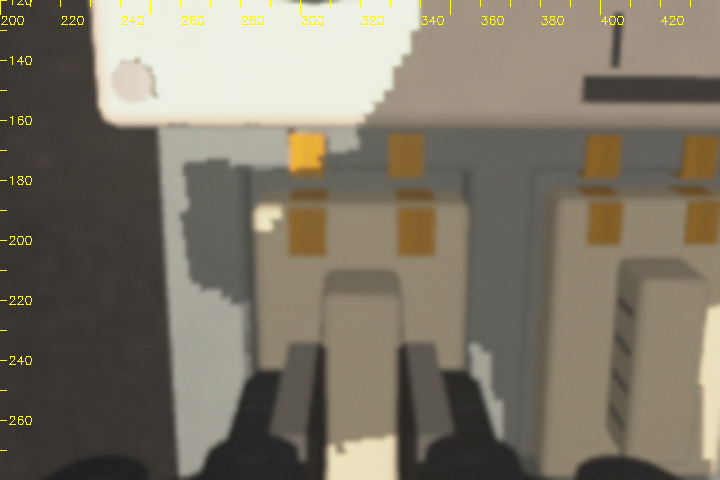

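```bash
python3 -m creep '{"translation":[[-0.5,-0.6,4],[0,0,4],[0,0,4],[0,0,2],[0,0,2],[0,0,0.5],[0,0,0],[0,0,0]],"rotation":[[0,0,0],[0,0,0],[0,0,0],[0,0,0],[0,0,0],[0,0,0],[0,0,0],[0,0,0]],"claw":[8,8,8,8,8,8,8,8]}' 50
```

```text
time: 25.0
tool_pos: [531.7, 63.1, 43.3]
tcp_rot: [180.0, 0.1, -5.4]
ft_force: [-10.6, -0.2, 16.8]
finger_gap: 11.8
```

```bash
python3 -m creep '{"translation":[[0,0,0],[0,0,0],[0,0,0],[0,0,-20],[0,0,-40],[0,0,-30],[0,0,-20],[0,0,0]],"rotation":[[0,0,0],[0,0,0],[0,0,0],[0,0,0],[0,0,0],[0,0,0],[0,0,0],[0,0,0]],"claw":[20,30,36,40,40,40,40,40]}' 50
python3 - <<'E'
from h import *
plan(632,61.5,150,152)
s=snapshot("wrist"); crop(s,200,100,240,180,3,"w14.png")
E
```

```text
time: 25.8
tool_pos: [534.6, 63.1, 155.6]
tcp_rot: [-180.0, -0.4, -5.5]
ft_force: [0.4, 0.3, 0.2]
finger_gap: 39.7
at [534.6  63.1 155.6] [-179.96   -0.37   -5.45] gap 39.7 F [0.4 0.3 0.2] t 25.8 q6 96.7
tool delta [97.1 -7.7  6.2] norm 97.6
rotvec rad [ 0.0088 -0.0028 -2.7481]
```

View pics/w14.png

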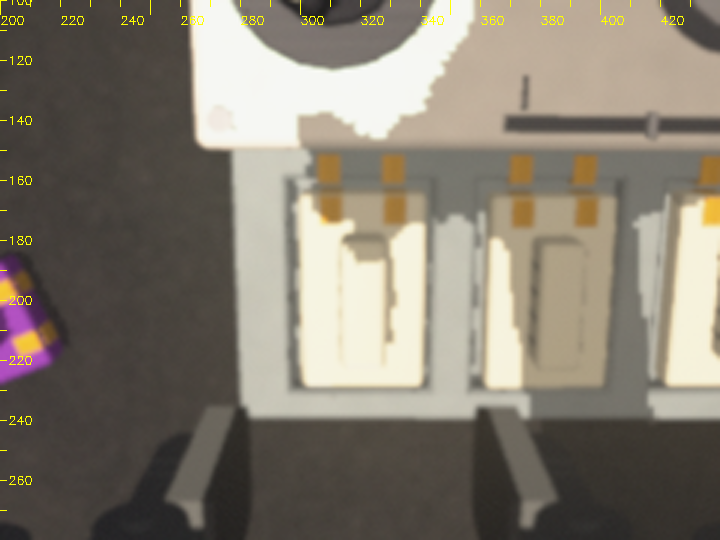

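All three packs are seated, their brass meeting the bays' brass around row 170. Now the dial.

```bash
python3 -m creep '{"translation":[[0,0,-5],[0,0,-5],[0,0,-5],[0,0,-5],[0,0,-5],[0,0,0],[0,0,0],[0,0,0],[0,0,0],[0,0,0]],"rotation":[[0,0,-0.14],[0,0,-0.14],[0,0,-0.14],[0,0,-0.14],[0,0,-0.14],[0,0,-0.14],[0,0,-0.14],[0,0,-0.14],[0,0,-0.14],[0,0,-0.14]],"claw":[50,50,50,50,50,50,50,50,50,50]}' 40
python3 -m creep '{"translation":[[0,0,0],[0,0,0],[0,0,0],[0,0,0],[0,0,0],[0,0,0],[0,0,0],[0,0,0],[0,0,0],[0,0,0]],"rotation":[[0,0,-0.14],[0,0,-0.14],[0,0,-0.14],[0,0,-0.14],[0,0,-0.14],[0,0,-0.14],[0,0,-0.14],[0,0,-0.14],[0,0,-0.14],[0,0,-0.09]],"claw":[50,50,50,50,50,50,50,50,50,50]}' 
python3 - <<'E'
from h import *
plan(632,61.5,180,152)
E
```

```text
time: 26.85
tool_pos: [530.9, 63.0, 174.3]
tcp_rot: [-179.8, 0.1, 75.1]
ft_force: [-0.2, -1.0, -0.3]
finger_gap: 50.1
time: 27.85
tool_pos: [531.0, 63.0, 174.3]
tcp_rot: [-179.9, -0.2, 152.4]
ft_force: [0.4, -0.9, -0.3]
finger_gap: 50.2
at [531.   63.  174.3] [-1.7990e+02 -1.7000e-01  1.5242e+02] gap 50.2 F [ 0.4 -0.9 -0.3] t 27.9 q6 -61.1
tool delta [-90.2  45.4  -6. ] norm 101.2
rotvec rad [-0.0017 -0.003   0.0074]
```

```bash
python3 -m creep '{"translation":[[-15,7.5,0],[-25,12.5,-2],[-25,12.5,-2],[-15,8,-2],[-10,5,0],[0,0,0],[0,0,0]],"rotation":[[0,0,0],[0,0,0],[0,0,0],[0,0,0],[0,0,0],[0,0,0],[0,0,0]],"claw":[50,50,50,50,50,50,50]}' 
python3 - <<'E'
from h import *
plan(632,61.5,62,152)
s=snapshot("wrist"); print(proj(s,(632.3,61.4,84)),proj(s,(632.3,61.4,40)));crop(s,200,90,240,180,3,"w15.png")
E
```

```text
time: 28.55
tool_pos: [631.8, 61.2, 180.7]
tcp_rot: [-179.9, -0.2, 152.1]
ft_force: [0.2, 0.7, -0.1]
finger_gap: 49.9
at [631.8  61.2 180.7] [-1.7991e+02 -1.6000e-01  1.5211e+02] gap 49.9 F [ 0.2  0.7 -0.1] t 28.6 q6 -61.2
tool delta [ -0.3   0.6 118.7] norm 118.7
rotvec rad [-0.0015 -0.0028  0.0019]
[322.52720233 201.780017  ] [322.26014842 190.13558746]
```

View pics/w15.png

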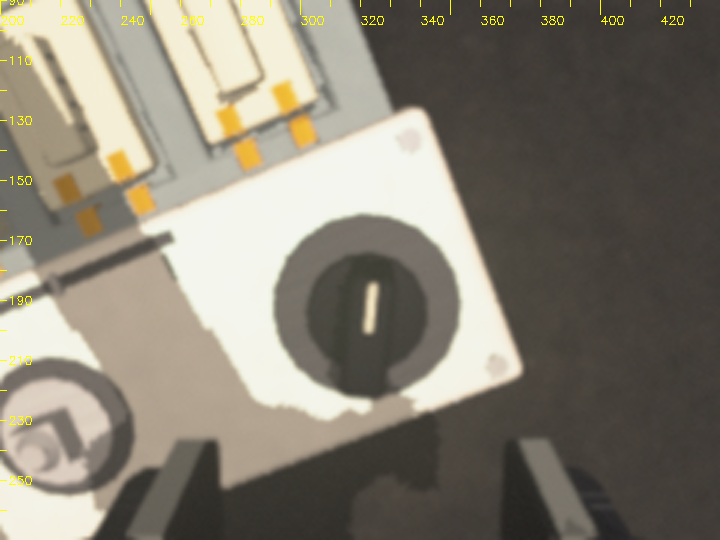

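```bash
python3 - <<'E'
from h import *
s=snapshot("wrist"); im=s["frame"][150:240,280:370,::-1].astype(float)
im=np.clip((im/130)**.7*255,0,255).astype(np.uint8)
cv2.imwrite("pics/w16.png",cv2.resize(im,None,fx=6,fy=6,interpolation=cv2.INTER_CUBIC))
E
```

```text
(no output)
```

View pics/w16.png

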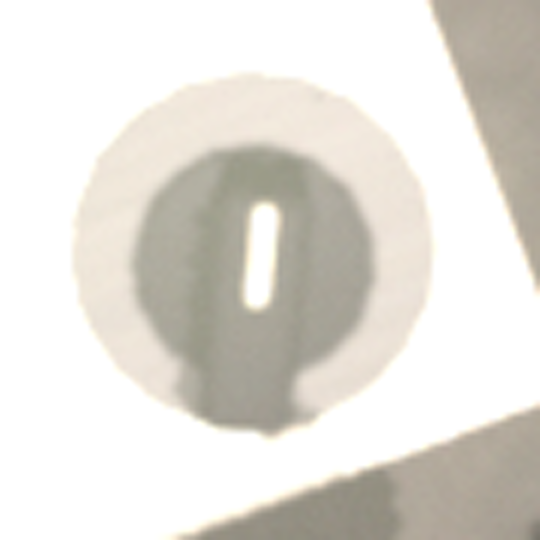

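```bash
python3 -m creep '{"translation":[[0.5,0.5,20],[0,0,35],[0,0,30],[0,0,20],[0,0,10],[0,0,3],[0,0,0]],"rotation":[[0,0,0.06],[0,0,0],[0,0,0],[0,0,0],[0,0,0],[0,0,0],[0,0,0]],"claw":[50,50,50,50,50,50,50]}' 
python3 -m creep '{"translation":[[0,0,0],[0,0,0],[0,0,0],[0,0,0],[0,0,0],[0,0,0]],"rotation":[[0,0,0],[0,0,0],[0,0,0],[0,0,0],[0,0,0],[0,0,0]],"claw":[8,8,8,8,8,8]}' 40
```

```text
time: 29.35
tool_pos: [632.9, 61.9, 65.4]
tcp_rot: [180.0, 0.0, 148.7]
ft_force: [-0.2, -0.8, -0.3]
finger_gap: 50.0
time: 29.95
tool_pos: [633.6, 62.0, 66.3]
tcp_rot: [179.9, 0.1, 148.7]
ft_force: [-1.0, 1.1, 7.2]
finger_gap: 12.9
```

```bash
python3 -m creep '{"translation":[[0,0,0],[0,0,0],[0,0,0],[0,0,0],[0,0,0],[0,0,0],[0,0,0],[0,0,0],[0,0,0],[0,0,0]],"rotation":[[0,0,0.05],[0,0,0.1],[0,0,0.1],[0,0,0.1],[0,0,0.1],[0,0,0.1],[0,0,0.1],[0,0,0.1],[0,0,0.1],[0,0,0.1]],"claw":[8,8,8,8,8,8,8,8,8,8]}' 40
python3 -c "
from bench import *
s=sense();print(s['wrist_torque'],s['joint_pos'][5])"
```

```text
time: 30.95
tool_pos: [633.7, 62.0, 66.3]
tcp_rot: [179.9, -0.0, 94.0]
ft_force: [-1.5, 0.7, 6.0]
finger_gap: 13.2
[0.11646754 0.18793479 0.06617284] -3.044254325023054
```

```bash
python3 -m creep '{"translation":[[0,0,0],[0,0,0],[0,0,0],[0,0,0],[0,0,0],[0,0,0],[0,0,0]],"rotation":[[0,0,0.1],[0,0,0.1],[0,0,0.1],[0,0,0.1],[0,0,0.1],[0,0,0.1],[0,0,0.1]],"claw":[8,8,8,8,8,8,8]}' 40
python3 -c "
from bench import *
s=sense();print(s['wrist_torque'],s['joint_pos'][5])"
```

```text
time: 31.65
tool_pos: [633.8, 61.9, 66.4]
tcp_rot: [179.9, -0.1, 53.9]
ft_force: [-0.8, 1.0, 6.3]
finger_gap: 13.0
[0.02381995 0.15309212 0.02982406] 37.06411942496974
```

```bash
python3 -m creep '{"translation":[[0,0,0],[0,0,0],[0,0,0]],"rotation":[[0,0,0.06],[0,0,0.06],[0,0,0.06]],"claw":[8,8,8]}' 40
python3 -c "
from bench import *
s=sense();print(s['wrist_torque'],s['joint_pos'][5])"
```

```text
time: 31.95
tool_pos: [633.8, 61.9, 66.4]
tcp_rot: [179.9, -0.1, 43.7]
ft_force: [-0.7, 0.5, 5.7]
finger_gap: 12.7
[0.04271889 0.12657845 0.07410936] 47.282821836798426
```

```bash
python3 -m creep '{"translation":[[0,0,0],[0,0,0],[0,0,0]],"rotation":[[0,0,0.06],[0,0,0.06],[0,0,0.06]],"claw":[8,8,8]}' 40
python3 -c "
from bench import *
s=sense();print(s['wrist_torque'],s['joint_pos'][5])"
python3 -m creep '{"translation":[[0,0,0],[0,0,0],[0,0,0]],"rotation":[[0,0,0.05],[0,0,0.05],[0,0,0.05]],"claw":[8,8,8]}' 40
python3 -c "
from bench import *
s=sense();print(s['wrist_torque'],s['joint_pos'][5])"
```

```text
time: 32.25
tool_pos: [633.5, 61.7, 66.4]
tcp_rot: [179.9, -0.1, 33.4]
ft_force: [-1.8, -0.2, 10.1]
finger_gap: 13.3
[-0.01740457  0.39300378  1.10806563] 57.54587607398277
time: 32.55
tool_pos: [633.5, 61.7, 66.6]
tcp_rot: [179.9, -0.1, 25.1]
ft_force: [-3.9, -1.8, 8.6]
finger_gap: 13.4
[-0.27466911  0.55386801  3.81306308] 65.97307676195864
```

```bash
python3 -m creep '{"translation":[[0,0,0],[0,0,0],[0,0,0],[0,0,-20],[0,0,-40],[0,0,-40],[0,0,-20],[0,0,0],[0,0,0]],"rotation":[[0,0,0],[0,0,0],[0,0,0],[0,0,0],[0,0,0],[0,0,0],[0,0,0],[0,0,0],[0,0,0]],"claw":[25,50,50,50,50,50,50,50,50]}' 40
python3 - <<'E'
from h import *
plan(488.5,-320.8,185,182)
s=snapshot("wrist"); im=s["frame"][130:260,250:400,::-1].astype(float)
im=np.clip((im/130)**.7*255,0,255).astype(np.uint8)
cv2.imwrite("pics/w17.png",cv2.resize(im,None,fx=4,fy=4,interpolation=cv2.INTER_CUBIC))
E
```

```text
time: 33.45
tool_pos: [632.7, 61.7, 184.7]
tcp_rot: [180.0, -0.0, 24.9]
ft_force: [-0.8, 0.5, -0.1]
finger_gap: 49.7
at [632.7  61.7 184.7] [ 1.7999e+02 -1.0000e-02  2.4910e+01] gap 49.7 F [-0.8  0.5 -0.1] t 33.5 q6 66.0
tool delta [-291.9  286.1   -0.3] norm 408.8
rotvec rad [ 4.0000e-04  1.0000e-04 -2.7417e+00]
```

View pics/w17.png

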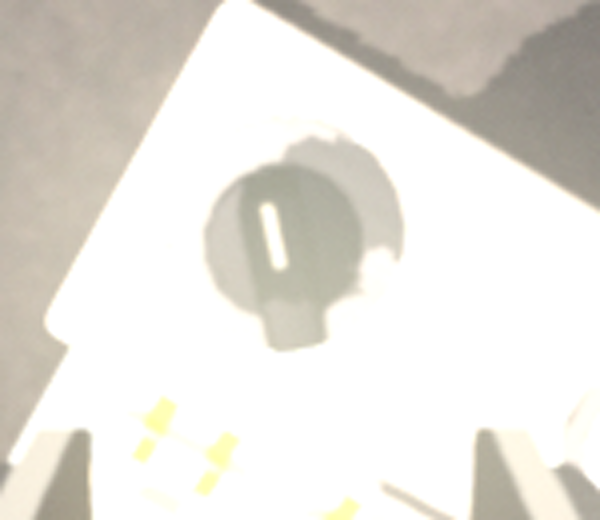

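```bash
python3 - <<'E'
from h import *
s=snapshot("wrist")
f=lambda a,b:unproj(s,(250+a/4-.4,130+b/4-.4),84)
for p,q in [((267,207),(281,266)),((243,178),(268,345)),((300,178),(327,340))]:
    d=f(*p)-f(*q); print(np.degrees(np.arctan2(d[1],d[0])),np.linalg.norm(d))
E
```

```text
37.83576144395669 13.489204505648448
32.82299734354008 38.047072666404404
34.5073405294335 37.02788770547561
```

```bash
python3 -m creep '{"translation":[[-20,20,0],[-30,29,0],[-32,32,0],[-32,32,0],[-32,32,0],[-32,32,0],[-32,32,0],[-32,32,0],[-30,27,0],[-20,18,0]],"rotation":[[0,0,0],[0,0,0],[0,0,0],[0,0,0],[0,0,0],[0,0,0],[0,0,0],[0,0,0],[0,0,0],[0,0,0]],"claw":[50,50,50,50,50,50,50,50,50,50]}' 40
python3 -m creep '{"translation":[[0,0,0],[0,0,0],[0,0,0],[0,0,0],[0,0,0],[0,0,0]],"rotation":[[0,0,0.1],[0,0,0.1],[0,0,0.1],[0,0,0.08],[0,0,0],[0,0,0]],"claw":[50,50,50,50,50,50]}'
python3 - <<'E'
from h import *
plan(488.5,-320.8,185,3)
s=snapshot("wrist"); print(proj(s,(488.5,-320.8,61))); crop(s,210,50,220,170,3,"w18.png")
t=snapshot("top");crop(t,285,145,95,90,8,"c6.png")
E
```

```text
time: 34.55
tool_pos: [486.0, -322.4, 182.6]
tcp_rot: [-179.8, 0.1, 24.8]
ft_force: [-0.5, 0.5, -0.1]
finger_gap: 50.3
time: 35.15
tool_pos: [487.7, -320.1, 183.3]
tcp_rot: [-179.9, 0.1, 3.3]
ft_force: [-0.1, -0.3, 0.4]
finger_gap: 49.9
at [ 487.7 -320.1  183.3] [-1.7991e+02  1.0000e-01  3.2800e+00] gap 49.9 F [-0.1 -0.3  0.4] t 35.1 q6 48.4
tool delta [ 0.7  0.7 -1.7] norm 2.0
rotvec rad [-0.0016  0.0018  0.0049]
[319.44159337 193.1590528 ]
```

View pics/w18.png

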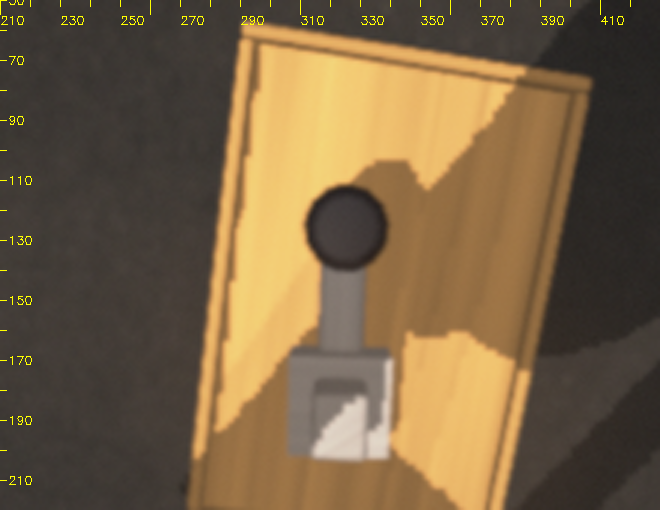

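View pics/c6.png

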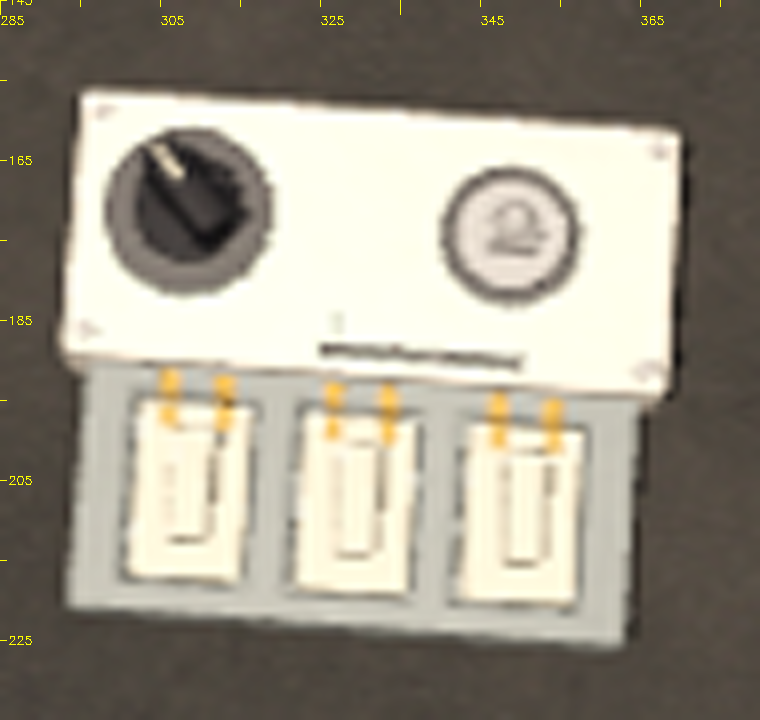

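```bash
python3 - <<'E'
from h import *
s=snapshot("wrist")
f=lambda a,b,z:unproj(s,(210+a/3-.33,50+b/3-.33),z)[:2]
print("knob",f(346,227,78))
P=np.array([f(*p,61) for p in [(313,390),(366,390),(366,459),(313,459)]]);print("blk",P.round(1).tolist(),P.mean(0))
P=np.array([f(*p,31) for p in [(289,349),(392,349),(388,459),(288,457)]]);print("hub",P.round(1).tolist(),P.mean(0))
print(f(289,349,31),f(392,349,31))
P=np.array([f(*p,16) for p in [(243,25),(592,80)]]);print("tray far",P.round(1).tolist(),P.mean(0))
E
```

```text
knob [ 552.14855635 -322.23843598]
blk [[501.6, -315.2], [502.5, -331.9], [480.0, -333.4], [479.0, -316.4]] [ 490.76564194 -324.2133194 ]
hub [[509.5, -305.8], [511.5, -341.5], [471.9, -343.0], [470.6, -307.2]] [ 490.84993437 -324.37853234]
[ 509.45014674 -305.84282185] [ 511.49023591 -341.45453911]
tray far [[615.0, -285.0], [604.9, -403.6]] [ 609.95295376 -344.28812302]
```

```bash
python3 - <<'E'
from h import *
plan(490.8,-324.1,39,2)
E
python3 -m creep '{"translation":[[3,4,20],[0,0,35],[0,0,35],[0,0,25],[0,0,15],[0,0,12],[0,0,0],[0,0,0]],"rotation":[[0,0,0.02],[0,0,0],[0,0,0],[0,0,0],[0,0,0],[0,0,0],[0,0,0],[0,0,0]],"claw":[50,50,50,50,50,50,50,50]}'
python3 - <<'E'
from h import *
plan(490.8,-324.1,39,2)
s=snapshot("wrist");crop(s,220,90,220,200,3,"w19.png")
E
```

```text
at [ 488.2 -320.3  184.2] [-1.7997e+02  4.0000e-02  3.2300e+00] gap 50.1 F [-0.4  0.1 -0.3] t 35.3 q6 48.5
tool delta [  2.5   4.  145.2] norm 145.3
rotvec rad [-0.0006  0.0007  0.0215]
time: 36.1
tool_pos: [492.2, -324.9, 43.9]
tcp_rot: [179.9, -0.1, 2.0]
ft_force: [0.0, -0.2, 0.4]
finger_gap: 50.0
at [ 492.2 -324.9   43.9] [ 1.7995e+02 -6.0000e-02  2.0100e+00] gap 50.0 F [ 0.  -0.2  0.4] t 36.1 q6 49.6
tool delta [-1.4 -0.8  4.8] norm 5.1
rotvec rad [ 0.0009 -0.0011  0.0001]
```

View pics/w19.png

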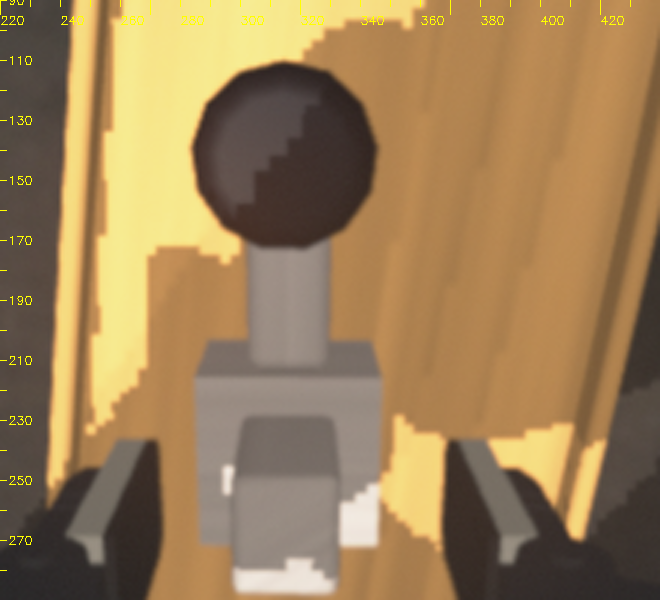

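```bash
python3 -m creep '{"translation":[[0,-1.8,3],[0,0,0],[0,0,0],[0,0,0],[0,0,0],[0,0,0],[0,0,0],[0,0,0]],"rotation":[[0,0,0],[0,0,0],[0,0,0],[0,0,0],[0,0,0],[0,0,0],[0,0,0],[0,0,0]],"claw":[50,50,10,10,10,10,10,10]}' 100
python3 -m creep '{"translation":[[0,0,-5],[0,0,-10],[0,0,-20],[0,0,-30],[0,0,-30],[0,0,-30],[0,0,-10],[0,0,0],[0,0,0]],"rotation":[[0,0,0],[0,0,0],[0,0,0],[0,0,0],[0,0,0],[0,0,0],[0,0,0],[0,0,0],[0,0,0]],"claw":[10,10,10,10,10,10,10,10,10]}' 100
python3 - <<'E'
from h import *
plan(620,-55,175,-6)
s=snapshot("wrist");crop(s,220,90,220,200,3,"w20.png")
E
```

```text
time: 36.95
tool_pos: [491.8, -322.8, 40.3]
tcp_rot: [180.0, -0.0, 2.0]
ft_force: [-1.5, 0.7, 5.9]
finger_gap: 15.7
time: 37.85
tool_pos: [490.9, -322.1, 173.3]
tcp_rot: [-179.9, 0.1, 2.0]
ft_force: [-0.2, 0.0, -2.5]
finger_gap: 16.0
at [ 490.9 -322.1  173.3] [-1.7993e+02  8.0000e-02  1.9900e+00] gap 16.0 F [-0.2  0.  -2.5] t 37.9 q6 49.7
tool delta [ 138.3 -262.5   -1.6] norm 296.7
rotvec rad [-0.0011  0.0015  0.1394]
```

View pics/w20.png

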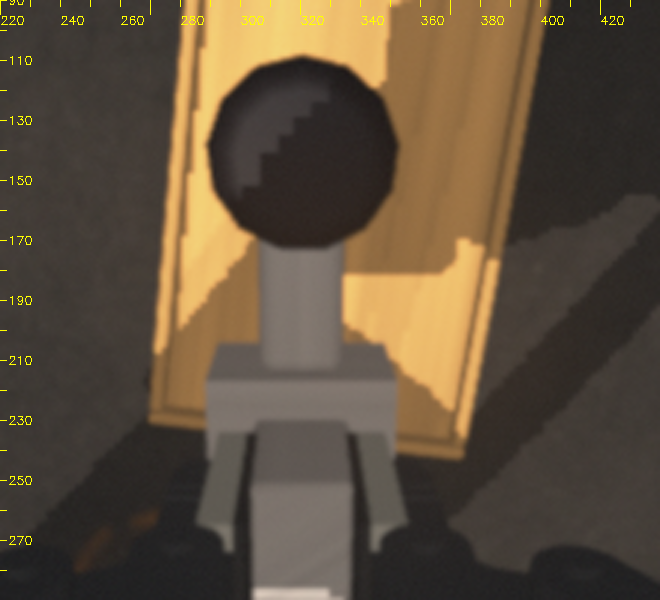

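```bash
python3 - <<'E'
from h import *
s=snapshot("wrist");st=sense();p=st["tool_pos"]
k=unproj(s,(220+302/3-.33,90+152/3-.33),p[2]+37.7);print("knob rel TCP",k-p)
plan(610,-140,195,-6)
E
```

```text
knob rel TCP [60.87410324  0.32659865 37.7       ]
at [ 490.4 -321.7  172.3] [-1.7986e+02  1.7000e-01  1.9900e+00] gap 16.0 F [ 0.1 -0.2 -3.5] t 38.0 q6 49.7
tool delta [ 125.8 -177.5  -22.6] norm 218.7
rotvec rad [-0.0023  0.0031  0.1395]
```

```bash
python3 -m creep '{"translation":[[10,-14,-3],[15,-21,-4],[18,-25,-4],[20,-28,-4],[20,-28,-4],[18,-26,-3],[15,-22,-1],[10,-13,0],[0,0,0],[0,0,0]],"rotation":[[0,0,0],[0,0,0],[0,0,0],[0,0,0],[0,0,0],[0,0,0],[0,0,0],[0,0,0.07],[0,0,0.07],[0,0,0]],"claw":[10,10,10,10,10,10,10,10,10,10]}' 100
python3 -m creep '{"translation":[[0,0,0],[0,0,0],[0,0,0]],"rotation":[[0,0,0],[0,0,0],[0,0,0]],"claw":[10,10,10]}' 100
python3 - <<'E'
from h import *
plan(610,-140,195,-6)
s=snapshot("wrist");print(proj(s,(620,-55,67)));crop(s,150,80,180,190,4,"w21.png")
E
```

```text
time: 38.95
tool_pos: [611.2, -139.6, 196.4]
tcp_rot: [-180.0, 0.1, -6.0]
ft_force: [0.1, 0.5, -2.3]
finger_gap: 15.9
time: 39.25
tool_pos: [611.0, -141.6, 197.6]
tcp_rot: [-180.0, 0.0, -6.0]
ft_force: [-0.1, 0.2, -2.0]
finger_gap: 16.0
at [ 611.  -141.6  197.6] [-1.80e+02  2.00e-02 -6.01e+00] gap 16.0 F [-0.1  0.2 -2. ] t 39.2 q6 78.3
tool delta [-1.2 -1.5  2.6] norm 3.2
rotvec rad [-0.0001  0.0003 -0.0002]
[230.38257492 192.43939196]
```

View pics/w21.png

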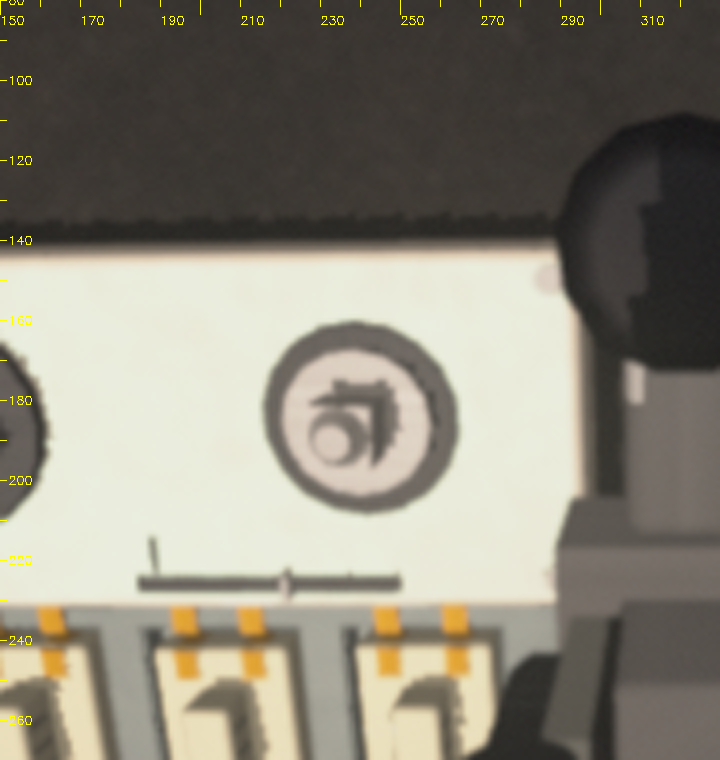

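```bash
python3 - <<'E'
from h import *
s=snapshot("wrist")
f=lambda a,b,z:unproj(s,(150+a/4-.4,80+b/4-.4),z)
print("shoulder",f(357,422,45),[f(*p,45).round(1) for p in [(282,422),(432,422),(357,347),(357,497)]],"tip",f(333,437,67),f(335,437,67))
im=s["frame"][155:215,205:275,::-1].astype(float); im=np.clip((im-110)*2.0,0,255).astype(np.uint8)
cv2.imwrite("pics/w22.png",cv2.resize(im,None,fx=9,fy=9,interpolation=cv2.INTER_CUBIC))
E
```

```text
shoulder [622.33904049 -57.83931282  45.        ] [array([624.5, -37.9,  45. ]), array([620.2, -77.7,  45. ]), array([642.1, -61.4,  45. ]), array([601.9, -54.1,  45. ])] tip [623.39950876 -58.13393643  67.        ] [623.34697598 -58.62748613  67.        ]
```

View pics/w22.png

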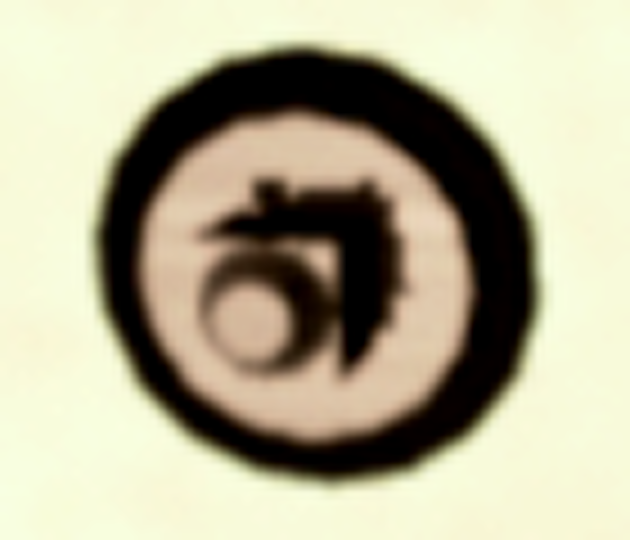

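```bash
python3 - <<'E'
from h import *
s=snapshot("wrist")
f=lambda a,b,z:unproj(s,(205+a/9-.45,155+b/9-.45),z)
for p,q in [((205,240),(338,237)),((340,240),(346,372))]:
    d=f(*q,61)-f(*p,61);print(f(*p,61),np.linalg.norm(d),np.degrees(np.arctan2(d[1],d[0])))
s=snapshot("scene");print(proj(s,(622,-57,60)),proj(s,(490,-320,30)))
crop(s,280,160,140,90,5,"s1.png")
E
```

```text
[630.57066299 -52.00702346  61.        ] 14.90872168312392 -94.81863664593325
[628.95972382 -67.02542709  61.        ] 15.142283003815347 172.43212023651446
[340.18768528 187.07259816] [416.97239186 192.70549454]
```

View pics/s1.png

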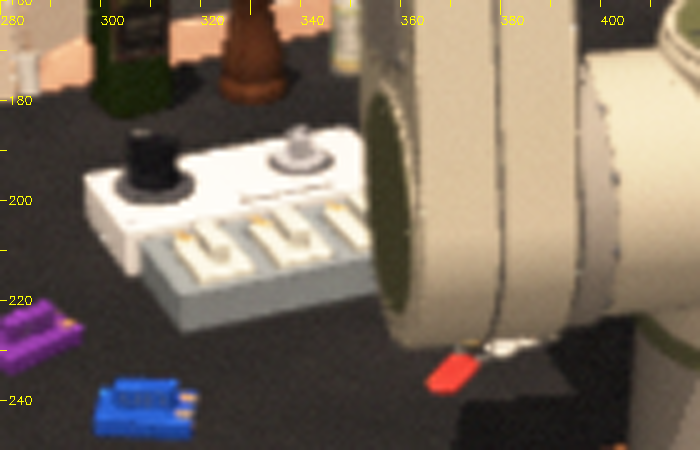

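```bash
python3 - <<'E'
from h import *
from scipy.spatial.transform import Rotation as R
s=snapshot("wrist");st=sense();p=np.array(st["tool_pos"]);Rm=R.from_euler("xyz",st["tcp_rot"],degrees=True)
for d in [(0,0,0),(0,0,-20),(61,0,-37.7),(0,0,130),(0,-85,130)]: print(d,proj(s,p+Rm.apply(d)))
T=s["extrinsics"];print("cam in tool",Rm.inv().apply(T[:3,3]-p), (Rm.inv().as_matrix()@T[:3,:3]).round(4).tolist())
crop(s,270,80,100,190,4,"w23.png")
E
```

```text
(0, 0, 0) [317.14716122 250.01623251]
(0, 0, -20) [316.74565256 268.22093262]
(61, 0, -37.7) [315.70778994 139.96609982]
(0, 0, 130) [318.42101903 192.4551394 ]
(0, -85, 130) [232.19050565 192.4740218 ]
cam in tool [  67.46551926    1.54244922 -142.18673847] [[0.0002, 0.9638, 0.2668], [1.0, -0.0001, -0.0004], [-0.0004, 0.2668, -0.9638]]
```

View pics/w23.png

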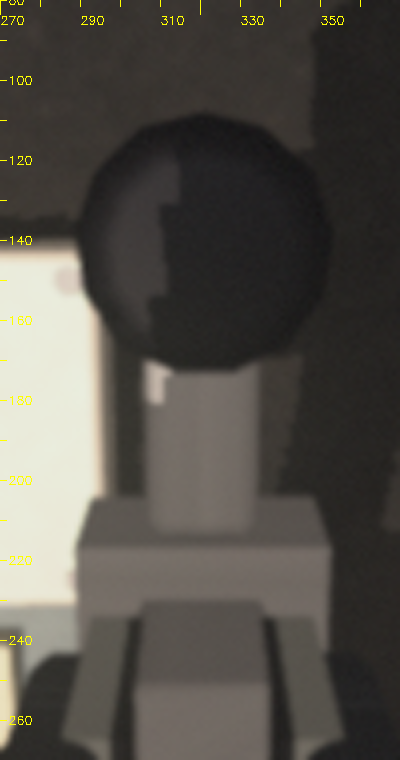

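```bash
python3 - <<'E'
from h import *
plan(623.5,-56.5,150,-6)
E
```

```text
at [ 611.2 -141.5  197.9] [180.    -0.    -6.04] gap 15.8 F [ 0.4 -0.9 -2.5] t 39.5 q6 78.3
tool delta [  3.3 -85.9  47.9] norm 98.4
rotvec rad [ 0.     -0.0001 -0.0006]
```

```bash
python3 -m creep '{"translation":[[0.3,-10,0],[0.5,-16,0],[0.5,-18,0],[0.5,-18,5],[0.5,-14,15],[0.5,-10,15],[0.5,0,13],[0,0,0],[0,0,0],[0,0,0]],"rotation":[[0,0,0],[0,0,0],[0,0,0],[0,0,0],[0,0,0],[0,0,0],[0,0,0],[0,0,0],[0,0,0],[0,0,0]],"claw":[10,10,10,10,10,10,10,10,10,10]}' 100
python3 - <<'E'
from h import *
plan(623.5,-56.5,110,-6)
s=snapshot("wrist");crop(s,240,80,160,190,4,"w24.png")
E
```

```text
time: 40.5
tool_pos: [624.0, -57.0, 150.4]
tcp_rot: [180.0, -0.1, -6.1]
ft_force: [-0.2, -0.6, -2.3]
finger_gap: 16.0
at [624.  -57.  150.4] [ 1.7998e+02 -6.0000e-02 -6.0800e+00] gap 16.0 F [-0.2 -0.6 -2.3] t 40.5 q6 86.2
tool delta [-0.6 -0.5 40.4] norm 40.4
rotvec rad [ 0.0003 -0.001  -0.0015]
```

View pics/w24.png

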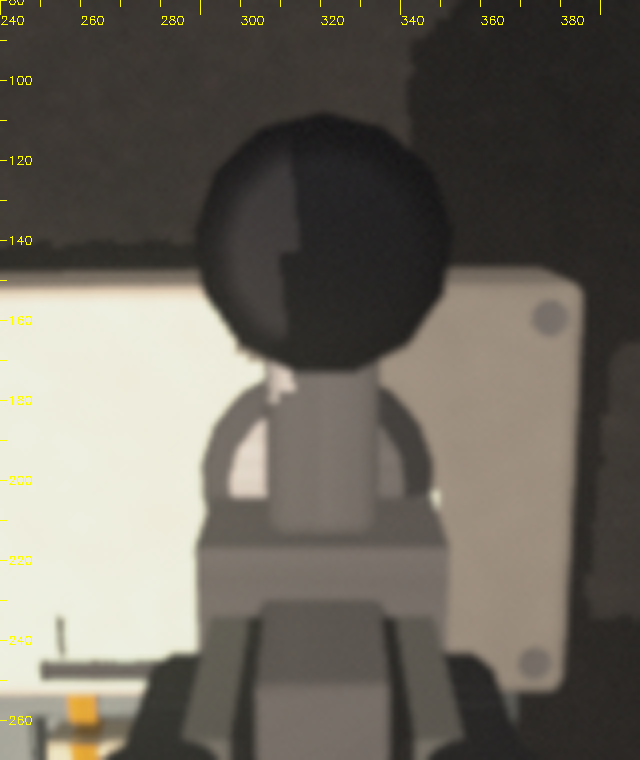

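```bash
python3 -m creep '{"translation":[[-0.5,-1.2,10],[0,0,15],[0,0,10],[0,0,5],[0,0,0],[0,0,0]],"rotation":[[0,0,0],[0,0,0],[0,0,0],[0,0,0],[0,0,0],[0,0,0]],"claw":[10,10,10,10,10,10]}' 100
python3 -m creep '{"translation":[[0,0,3],[0,0,3],[0,0,3],[0,0,2],[0,0,0],[0,0,0]],"rotation":[[0,0,0],[0,0,0],[0,0,0],[0,0,0],[0,0,0],[0,0,0]],"claw":[10,10,10,10,10,10]}' 100
```

```text
time: 41.15
tool_pos: [623.2, -54.9, 109.7]
tcp_rot: [180.0, 0.0, -6.0]
ft_force: [0.5, -0.7, -2.4]
finger_gap: 15.9
time: 41.75
tool_pos: [623.2, -54.9, 98.7]
tcp_rot: [-180.0, 0.0, -6.0]
ft_force: [0.8, -0.2, -2.0]
finger_gap: 15.9
```

```bash
python3 -m creep '{"translation":[[0,0,2],[0,0,2],[0,0,2],[0,0,2],[0,0,0],[0,0,0]],"rotation":[[0,0,0],[0,0,0],[0,0,0],[0,0,0],[0,0,0],[0,0,0]],"claw":[10,10,10,10,10,10]}' 100
python3 -c "
from bench import *
print(sense()['wrist_torque'])"
```

```text
time: 42.35
tool_pos: [623.2, -54.9, 90.7]
tcp_rot: [-180.0, 0.0, -6.0]
ft_force: [1.0, -0.5, -2.3]
finger_gap: 15.6
[ 0.03691692  0.04057205 -0.0103976 ]
```

Mouth is at z ≈ 55, already down over the square with no force. Continuing down.

```bash
python3 -m creep '{"translation":[[0,0,2],[0,0,2],[0,0,2],[0,0,2],[0,0,1],[0,0,1],[0,0,0],[0,0,0]],"rotation":[[0,0,0],[0,0,0],[0,0,0],[0,0,0],[0,0,0],[0,0,0],[0,0,0],[0,0,0]],"claw":[10,10,10,10,10,10,10,10]}' 100
python3 -c "
from bench import *
print(sense()['wrist_torque'])"
```

```text
time: 43.15
tool_pos: [623.2, -54.9, 80.8]
tcp_rot: [180.0, -0.0, -6.0]
ft_force: [0.2, -0.1, -2.3]
finger_gap: 15.5
[-0.01138397  0.03256008  0.0675044 ]
```

```bash
python3 -m creep '{"translation":[[0,0,0.5],[0,0,0.5],[0,0,0.5],[0,0,0],[0,0,0]],"rotation":[[0,0,0],[0,0,0],[0,0,0],[0,0,0],[0,0,0]],"claw":[10,10,10,10,10]}' 100
python3 -c "
from bench import *
print(sense()['wrist_torque'])"
```

```text
time: 43.65
tool_pos: [623.5, -54.9, 80.3]
tcp_rot: [180.0, -0.0, -6.0]
ft_force: [-4.2, 0.4, 5.5]
finger_gap: 15.8
[ 0.06693594  0.67164934 -0.05660176]
```

```bash
python3 -m creep '{"translation":[[0,0,0],[0,0,0],[0,0,0],[0,0,-10],[0,0,-25],[0,0,-35],[0,0,-20],[0,0,-10],[0,0,0],[0,0,0]],"rotation":[[0,0,0],[0,0,0],[0,0,0],[0,0,0],[0,0,0],[0,0,0],[0,0,0],[0,0,0],[0,0,0],[0,0,0]],"claw":[25,40,45,45,45,45,45,50,50,50]}' 60
python3 - <<'E'
from h import *
plan(683,-62,140,-6)
s=snapshot("wrist");crop(s,230,60,180,190,4,"w25.png")
E
```

```text
time: 44.65
tool_pos: [622.7, -54.8, 178.3]
tcp_rot: [-180.0, 0.1, -6.0]
ft_force: [0.0, -0.3, -1.6]
finger_gap: 50.3
at [622.7 -54.8 178.3] [-1.7999e+02  7.0000e-02 -6.0300e+00] gap 50.3 F [ 0.  -0.3 -1.6] t 44.6 q6 86.3
tool delta [60.8  0.8 38.2] norm 71.8
rotvec rad [-0.0001  0.0013 -0.0005]
```

View pics/w25.png

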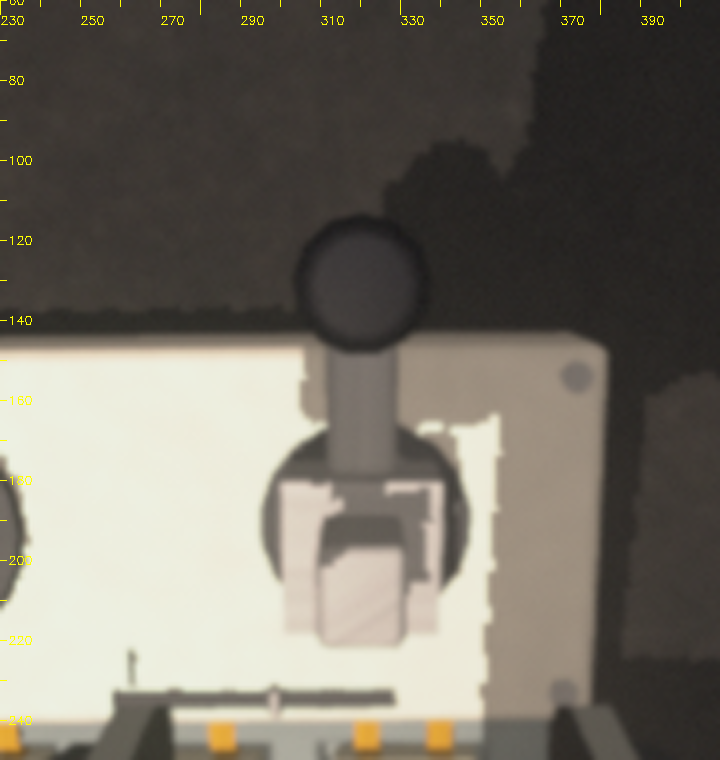

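```bash
python3 - <<'E'
from h import *
s=snapshot("wrist");k=unproj(s,(320.1,130.6),118);print("knob",k+[0,1.6,0],sense()["tool_pos"])
plan(683.9,-61.3,125,-6)
a=np.radians(np.arange(0,361,12));P=62*np.c_[np.cos(a),np.sin(a)];D=np.diff(P,axis=0).round(1)
for i in range(3): print([[float(x),float(y),0] for x,y in D[10*i:10*i+10]],D[10*i:10*i+10].sum(0))
E
```

```text
knob [682.98436179 -61.11648191 118.        ] [622.14564069 -54.71516024 177.25434415]
at [622.1 -54.7 177.3] [-179.99    0.18   -6.03] gap 50.0 F [-0.5  0.8  1. ] t 44.8 q6 86.3
tool delta [62.3  0.1 52.1] norm 81.2
rotvec rad [-0.0002  0.0031 -0.0005]
[[-1.4, 12.9, 0], [-4.0, 12.3, 0], [-6.5, 11.2, 0], [-8.7, 9.6, 0], [-10.5, 7.6, 0], [-11.8, 5.3, 0], [-12.7, 2.7, 0], [-13.0, 0.0, 0], [-12.7, -2.7, 0], [-11.8, -5.3, 0]] [-93.1  53.6]
[[-10.5, -7.6, 0], [-8.7, -9.6, 0], [-6.5, -11.2, 0], [-4.0, -12.3, 0], [-1.4, -12.9, 0], [1.4, -12.9, 0], [4.0, -12.3, 0], [6.5, -11.2, 0], [8.7, -9.6, 0], [10.5, -7.6, 0]] [   0.  -107.2]
[[11.8, -5.3, 0], [12.7, -2.7, 0], [13.0, 0.0, 0], [12.7, 2.7, 0], [11.8, 5.3, 0], [10.5, 7.6, 0], [8.7, 9.6, 0], [6.5, 11.2, 0], [4.0, 12.3, 0], [1.4, 12.9, 0]] [93.1 53.6]
```

```bash
python3 -m creep '{"translation":[[15,0,0],[20,0,10],[20,0,15],[6.5,0,20],[0,0,20],[0,0,12],[0,0,7],[0,0,0],[0,0,0]],"rotation":[[0,0,0],[0,0,0],[0,0,0],[0,0,0],[0,0,0],[0,0,0],[0,0,0],[0,0,0],[0,0,0]],"claw":[50,50,50,50,50,50,50,50,50]}' 40
python3 -m creep '{"translation":[[0,0,0],[0,0,0],[0,0,0],[0,0,0],[0,0,0],[0,0,0]],"rotation":[[0,0,0],[0,0,0],[0,0,0],[0,0,0],[0,0,0],[0,0,0]],"claw":[15,15,15,15,15,15]}' 40
python3 - <<'E'
from h import *
plan(683.5,-61.2,92,-6)
E
```

```text
time: 45.65
tool_pos: [684.7, -61.4, 96.1]
tcp_rot: [180.0, -0.0, -6.0]
ft_force: [0.1, -0.4, 0.4]
finger_gap: 49.4
time: 46.25
tool_pos: [685.5, -61.5, 96.6]
tcp_rot: [180.0, -0.2, -6.0]
ft_force: [3.6, -0.1, 4.8]
finger_gap: 23.2
at [685.5 -61.5  96.6] [ 1.80e+02 -1.60e-01 -6.03e+00] gap 23.2 F [ 3.6 -0.1  4.8] t 46.2 q6 86.6
tool delta [-2.1 -0.1  4.6] norm 5.0
rotvec rad [ 0.0001 -0.0028 -0.0005]
```

```bash
python3 -m creep '{"translation":[[-2.4,12.9,0],[-4.5,12.3,0],[-6.5,11.2,0],[-8.7,9.6,0],[-10.5,7.6,0],[-11.8,5.3,0],[-12.7,2.7,0],[-13,0,0],[-12.7,-2.7,0],[-11.8,-5.3,0]],"rotation":[[0,0,0],[0,0,0],[0,0,0],[0,0,0],[0,0,0],[0,0,0],[0,0,0],[0,0,0],[0,0,0],[0,0,0]],"claw":[15,15,15,15,15,15,15,15,15,15]}' 40
python3 - <<'E'
from h import *
from bench import *
st=sense();a=np.radians(-6-120);print("expected",622.2+62*np.cos(a),-54.9+62*np.sin(a));plan(600,0,96)
s=snapshot("wrist");cv2.imwrite("pics/w26.png",s["frame"][:,:,::-1])
E
```

```text
time: 47.25
tool_pos: [584.7, -105.2, 96.1]
tcp_rot: [180.0, -0.1, -6.1]
ft_force: [3.6, 1.0, 3.6]
finger_gap: 23.0
expected 585.7573143578667 -105.05905365124674
at [ 584.7 -105.2   96.1] [ 1.7997e+02 -9.0000e-02 -6.0700e+00] gap 23.0 F [3.6 1.  3.6] t 47.2 q6 80.9
tool delta [ 4.100e+00 -1.063e+02  1.000e-01] norm 106.3
```

View pics/w26.png

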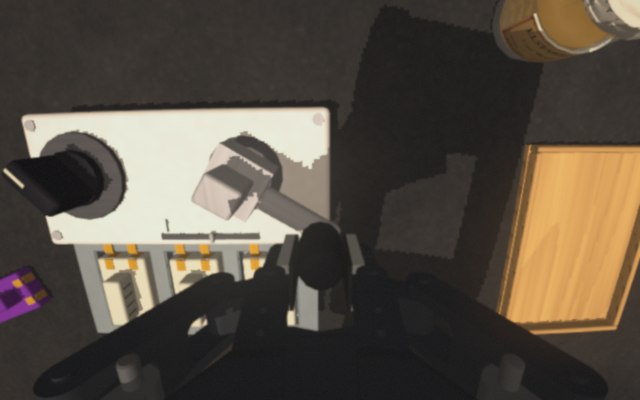

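Excellent: the crank turned with the knob and the forces stayed low. The slot pointer is at (212,236). Continuing to wind.

```bash
python3 -m creep '{"translation":[[-10.5,-7.6,0],[-8.7,-9.6,0],[-6.5,-11.2,0],[-4,-12.3,0],[-1.4,-12.9,0],[1.4,-12.9,0],[4,-12.3,0],[6.5,-11.2,0],[8.7,-9.6,0],[10.5,-7.6,0]],"rotation":[[0,0,0],[0,0,0],[0,0,0],[0,0,0],[0,0,0],[0,0,0],[0,0,0],[0,0,0],[0,0,0],[0,0,0]],"claw":[15,15,15,15,15,15,15,15,15,15]}' 40
python3 -m creep '{"translation":[[11.8,-5.3,0],[12.7,-2.7,0],[13,0,0],[12.7,2.7,0],[11.8,5.3,0],[10.5,7.6,0],[8.7,9.6,0],[6.5,11.2,0],[4,12.3,0],[1.4,12.9,0]],"rotation":[[0,0,0],[0,0,0],[0,0,0],[0,0,0],[0,0,0],[0,0,0],[0,0,0],[0,0,0],[0,0,0],[0,0,0]],"claw":[15,15,15,15,15,15,15,15,15,15]}' 40
python3 - <<'E'
from h import *
plan(622.2+61.7,-54.9-6.5,96,-6)
E
```

```text
time: 48.3
tool_pos: [596.0, 1.7, 95.4]
tcp_rot: [179.9, 0.0, -6.0]
ft_force: [1.1, -7.2, 4.2]
finger_gap: 23.3
time: 49.3
tool_pos: [685.4, -60.1, 97.2]
tcp_rot: [-179.9, -0.3, -6.0]
ft_force: [6.8, 1.8, 5.5]
finger_gap: 23.3
at [685.4 -60.1  97.2] [-179.95   -0.3    -5.96] gap 23.3 F [6.8 1.8 5.5] t 49.3 q6 86.6
tool delta [-1.4  1.4  1.2] norm 2.3
rotvec rad [-0.0009 -0.0052  0.0007]
```

```bash
python3 -m creep '{"translation":[[-2.2,13.6,0],[-4.4,12.7,0],[-6.5,11.2,0],[-8.7,9.6,0],[-10.5,7.6,0],[-11.8,5.3,0],[-12.7,2.7,0],[-13,0,0],[-12.7,-2.7,0],[-11.8,-5.3,0]],"rotation":[[0,0,0],[0,0,0],[0,0,0],[0,0,0],[0,0,0],[0,0,0],[0,0,0],[0,0,0],[0,0,0],[0,0,0]],"claw":[15,15,15,15,15,15,15,15,15,15]}' 40
python3 -m creep '{"translation":[[-10.5,-7.6,0],[-8.7,-9.6,0],[-6.5,-11.2,0],[-4,-12.3,0],[-1.4,-12.9,0],[1.4,-12.9,0],[4,-12.3,0],[6.5,-11.2,0],[8.7,-9.6,0],[10.5,-7.6,0]],"rotation":[[0,0,0],[0,0,0],[0,0,0],[0,0,0],[0,0,0],[0,0,0],[0,0,0],[0,0,0],[0,0,0],[0,0,0]],"claw":[15,15,15,15,15,15,15,15,15,15]}' 40
python3 -m creep '{"translation":[[11.8,-5.3,0],[12.7,-2.7,0],[13,0,0],[12.7,2.7,0],[11.8,5.3,0],[10.5,7.6,0],[8.7,9.6,0],[6.5,11.2,0],[4,12.3,0],[1.4,12.9,0]],"rotation":[[0,0,0],[0,0,0],[0,0,0],[0,0,0],[0,0,0],[0,0,0],[0,0,0],[0,0,0],[0,0,0],[0,0,0]],"claw":[15,15,15,15,15,15,15,15,15,15]}' 40
python3 - <<'E'
from h import *
plan(622.2+61.7,-54.9-6.5,96,-6)
s=snapshot("wrist");cv2.imwrite("pics/w27.png",s["frame"][:,:,::-1])
E
```

```text
time: 50.3
tool_pos: [583.5, -104.5, 95.8]
tcp_rot: [-179.9, -0.1, -6.0]
ft_force: [6.6, 5.4, 1.9]
finger_gap: 23.3
time: 51.3
tool_pos: [594.7, 0.8, 95.5]
tcp_rot: [179.9, 0.0, -6.0]
ft_force: [1.8, -4.8, 4.7]
finger_gap: 22.9
time: 52.3
tool_pos: [684.9, -61.1, 97.7]
tcp_rot: [-179.9, -0.4, -6.0]
ft_force: [9.4, 1.6, 5.4]
finger_gap: 23.4
at [684.9 -61.1  97.7] [-179.94   -0.4    -5.95] gap 23.4 F [9.4 1.6 5.4] t 52.3 q6 86.5
tool delta [-0.9  0.4  1.7] norm 2.0
rotvec rad [-0.001  -0.007   0.0008]
```

View pics/w27.png

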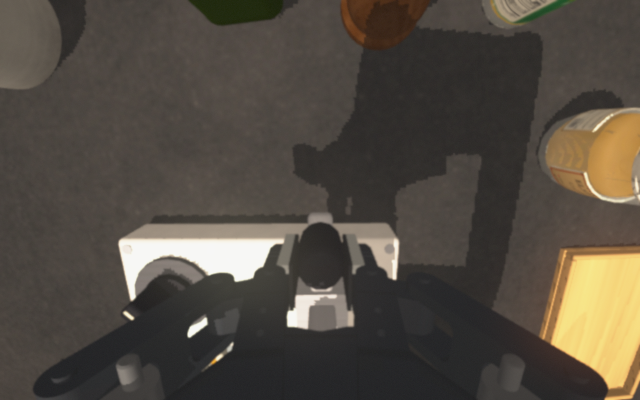

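```bash
python3 -m creep '{"translation":[[-1.4,12.9,0.5],[-4,12.3,0.5],[-6.5,11.2,0],[-8.7,9.6,0],[-10.5,7.6,0],[-11.8,5.3,0],[-12.7,2.7,0],[-13,0,0],[-12.7,-2.7,0],[-11.8,-5.3,0]],"rotation":[[0,0,0],[0,0,0],[0,0,0],[0,0,0],[0,0,0],[0,0,0],[0,0,0],[0,0,0],[0,0,0],[0,0,0]],"claw":[15,15,15,15,15,15,15,15,15,15]}' 40
python3 -m creep '{"translation":[[-10.5,-7.6,0],[-8.7,-9.6,0],[-6.5,-11.2,0],[-4,-12.3,0],[-1.4,-12.9,0],[1.4,-12.9,0],[4,-12.3,0],[6.5,-11.2,0],[8.7,-9.6,0],[10.5,-7.6,0]],"rotation":[[0,0,0],[0,0,0],[0,0,0],[0,0,0],[0,0,0],[0,0,0],[0,0,0],[0,0,0],[0,0,0],[0,0,0]],"claw":[15,15,15,15,15,15,15,15,15,15]}' 40
python3 -m creep '{"translation":[[11.8,-5.3,0],[12.7,-2.7,0],[13,0,0],[12.7,2.7,0],[11.8,5.3,0],[10.5,7.6,0],[8.7,9.6,0],[6.5,11.2,0],[4,12.3,0],[1.4,12.9,0]],"rotation":[[0,0,0],[0,0,0],[0,0,0],[0,0,0],[0,0,0],[0,0,0],[0,0,0],[0,0,0],[0,0,0],[0,0,0]],"claw":[15,15,15,15,15,15,15,15,15,15]}' 40
python3 -m creep '{"translation":[[-1.4,12.9,0.5],[-4,12.3,0.5],[-6.5,11.2,0],[-8.7,9.6,0],[-10.5,7.6,0],[-11.8,5.3,0],[-12.7,2.7,0],[-13,0,0],[-12.7,-2.7,0],[-11.8,-5.3,0]],"rotation":[[0,0,0],[0,0,0],[0,0,0],[0,0,0],[0,0,0],[0,0,0],[0,0,0],[0,0,0],[0,0,0],[0,0,0]],"claw":[15,15,15,15,15,15,15,15,15,15]}' 40
python3 - <<'E'
from h import *
plan(585.8,-105,96,-6)
s=snapshot("wrist");crop(s,60,90,280,200,2,"w28.png")
E
```

```text
time: 53.35
tool_pos: [583.8, -105.0, 95.6]
tcp_rot: [-180.0, -0.1, -6.0]
ft_force: [4.9, 4.1, 6.1]
finger_gap: 23.0
time: 54.35
tool_pos: [595.0, 1.1, 95.1]
tcp_rot: [179.9, -0.0, -6.0]
ft_force: [0.3, -4.0, 8.2]
finger_gap: 22.9
time: 55.35
tool_pos: [685.2, -61.1, 97.2]
tcp_rot: [-179.9, -0.5, -6.0]
ft_force: [9.0, 0.9, 7.2]
finger_gap: 23.0
time: 56.35
tool_pos: [584.2, -105.4, 95.3]
tcp_rot: [180.0, -0.2, -6.0]
ft_force: [3.3, 1.9, 10.0]
finger_gap: 23.2
at [ 584.2 -105.4   95.3] [179.99  -0.19  -6.04] gap 23.2 F [ 3.3  1.9 10. ] t 56.4 q6 80.8
tool delta [ 1.5 -0.6 -0.7] norm 1.8
rotvec rad [ 0.0002 -0.0033 -0.0007]
```

View pics/w28.png

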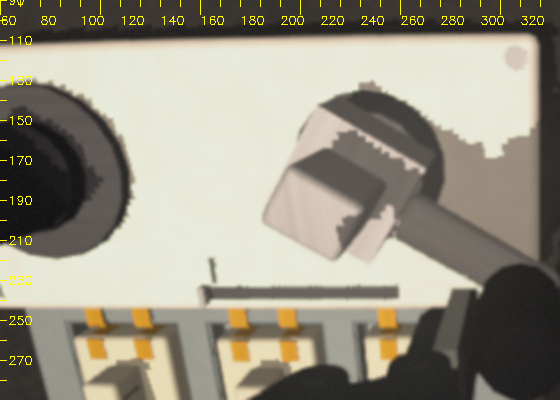

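```bash
python3 -m creep '{"translation":[[-10.5,-7.6,0],[-8.7,-9.6,0],[-6.5,-11.2,0],[-4,-12.3,0],[-1.4,-12.9,0],[1.4,-12.9,0],[4,-12.3,0],[6.5,-11.2,0],[8.7,-9.6,0],[10.5,-7.6,0]],"rotation":[[0,0,0],[0,0,0],[0,0,0],[0,0,0],[0,0,0],[0,0,0],[0,0,0],[0,0,0],[0,0,0],[0,0,0]],"claw":[15,15,15,15,15,15,15,15,15,15]}' 40
python3 -m creep '{"translation":[[11.8,-5.3,0],[12.7,-2.7,0],[13,0,0],[12.7,2.7,0],[11.8,5.3,0],[10.5,7.6,0],[8.7,9.6,0],[6.5,11.2,0],[4,12.3,0],[1.4,12.9,0]],"rotation":[[0,0,0],[0,0,0],[0,0,0],[0,0,0],[0,0,0],[0,0,0],[0,0,0],[0,0,0],[0,0,0],[0,0,0]],"claw":[15,15,15,15,15,15,15,15,15,15]}' 40
python3 -m creep '{"translation":[[0,0,0],[0,0,0],[0,0,0],[0,0,-10],[0,0,-25],[0,0,-30],[0,0,-20],[0,0,0]],"rotation":[[0,0,0],[0,0,0],[0,0,0],[0,0,0],[0,0,0],[0,0,0],[0,0,0],[0,0,0]],"claw":[30,50,50,50,50,50,50,50]}' 40
python3 - <<'E'
from h import *
plan(623.2,-54.9,180,-6)
E
```

```text
time: 57.4
tool_pos: [595.3, 1.5, 94.8]
tcp_rot: [179.9, -0.1, -6.0]
ft_force: [0.2, -3.1, 11.7]
finger_gap: 23.1
time: 58.4
tool_pos: [685.6, -61.2, 96.8]
tcp_rot: [-180.0, -0.5, -5.9]
ft_force: [9.6, 0.8, 9.7]
finger_gap: 22.8
time: 59.2
tool_pos: [683.7, -62.0, 183.5]
tcp_rot: [180.0, -0.4, -6.0]
ft_force: [0.5, 0.8, 0.9]
finger_gap: 50.1
at [683.7 -62.  183.5] [179.98  -0.39  -6.  ] gap 50.1 F [0.5 0.8 0.9] t 59.2 q6 86.5
tool delta [-60.9  -0.8   3.1] norm 61.0
rotvec rad [ 0.0004 -0.0068  0.    ]
```

```bash
python3 -m creep '{"translation":[[-15,0,0],[-20,0,0],[-18,0,0],[-8,-0.8,0],[0,0,0],[0,0,0]],"rotation":[[0,0,0],[0,0,0],[0,0,0],[0,0,0],[0,0,0],[0,0,0]],"claw":[50,50,50,50,50,50]}' 40
python3 - <<'E'
from h import *
plan(623.2,-54.9,80.3,-6)
s=snapshot("wrist");crop(s,170,60,240,190,3,"w29.png")
E
```

```text
time: 59.8
tool_pos: [621.3, -54.8, 178.2]
tcp_rot: [-180.0, -0.0, -6.0]
ft_force: [-0.2, 0.6, -0.0]
finger_gap: 49.6
at [621.3 -54.8 178.2] [-1.80e+02 -1.00e-02 -6.02e+00] gap 49.6 F [-0.2  0.6 -0. ] t 59.8 q6 86.3
tool delta [ 1.9 -0.1 97.9] norm 97.9
rotvec rad [-0.     -0.0001 -0.0004]
```

View pics/w29.png

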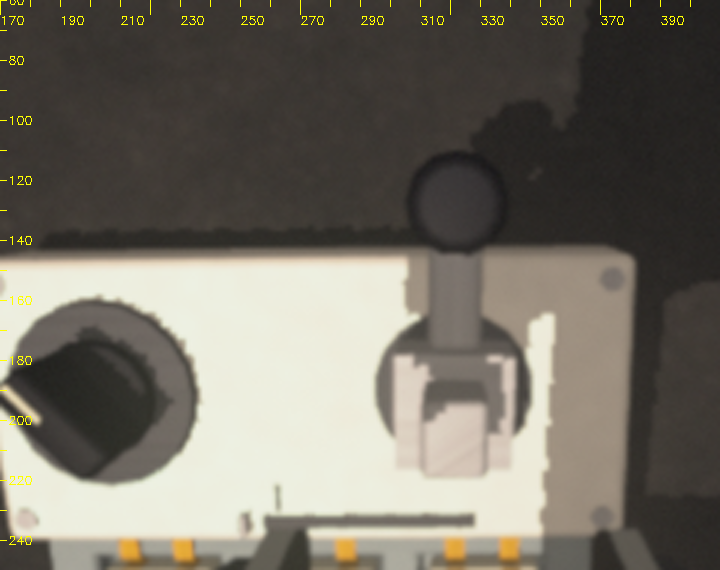

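Four turns are wound, with the pointer at (252,234) past the mark at (262,226). Next: lift the crank off.

```bash
python3 -m creep '{"translation":[[1,0,15],[0.5,0,25],[0,0,25],[0,0,15],[0,0,10],[0,0,5],[0,0,0],[0,0,0]],"rotation":[[0,0,0],[0,0,0],[0,0,0],[0,0,0],[0,0,0],[0,0,0],[0,0,0],[0,0,0]],"claw":[50,50,50,50,50,50,50,50]}' 60
python3 -m creep '{"translation":[[0,0,0],[0,0,0],[0,0,0],[0,0,0],[0,0,0],[0,0,0],[0,0,0]],"rotation":[[0,0,0],[0,0,0],[0,0,0],[0,0,0],[0,0,0],[0,0,0],[0,0,0]],"claw":[10,10,10,10,10,10,10]}' 100
python3 -c "
from bench import *
s=sense();print(s['tool_pos'],s['ft_force'],s['wrist_torque'])"
```

```text
time: 60.65
tool_pos: [623.3, -55.3, 84.4]
tcp_rot: [180.0, -0.1, -6.0]
ft_force: [-0.3, 0.2, 0.2]
finger_gap: 50.1
time: 61.35
tool_pos: [623.2, -55.4, 84.6]
tcp_rot: [180.0, -0.1, -6.0]
ft_force: [-2.0, -0.6, 6.1]
finger_gap: 15.6
[623.15321727 -55.44596553  84.63488396] [-1.99176818 -0.57920153  6.08897465] [-0.13751703  0.30724044  0.03457438]
```

```bash
python3 -m creep '{"translation":[[0,0,-3],[0,0,-5],[0,0,-8],[0,0,-10],[0,0,-15],[0,0,-20],[0,0,-20],[0,0,-15],[0,0,-8],[0,0,0]],"rotation":[[0,0,0],[0,0,0],[0,0,0],[0,0,0],[0,0,0],[0,0,0],[0,0,0],[0,0,0],[0,0,0],[0,0,0]],"claw":[10,10,10,10,10,10,10,10,10,10]}' 100
python3 - <<'E'
from h import *
plan(490,-322,190,-5.4)
s=snapshot("wrist");crop(s,230,60,180,190,4,"w30.png")
E
```

```text
time: 62.35
tool_pos: [623.3, -55.2, 189.1]
tcp_rot: [180.0, -0.2, -6.0]
ft_force: [0.5, -0.0, -2.0]
finger_gap: 15.6
at [623.3 -55.2 189.1] [ 1.7999e+02 -1.5000e-01 -6.0200e+00] gap 15.6 F [ 0.5 -0.  -2. ] t 62.4 q6 86.3
tool delta [-104.6  279.3   -1.1] norm 298.2
rotvec rad [ 0.0002 -0.0026 -0.0109]
```

View pics/w30.png

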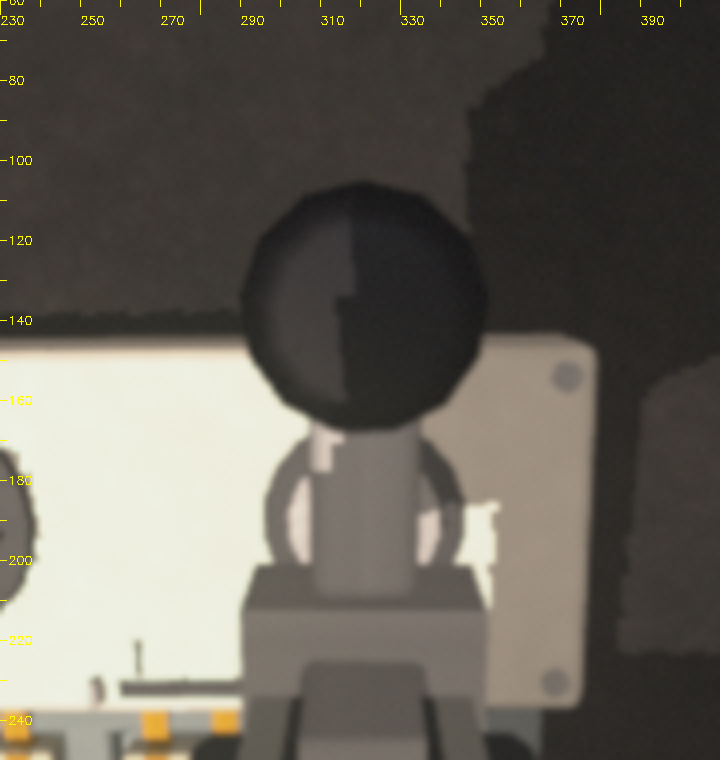

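```bash
python3 -m creep '{"translation":[[-8,20,0],[-11,30,0],[-13,34,0],[-13,35,0],[-13,35,0],[-13,35,0],[-12,34,0],[-11,30,0],[-9,23,0],[-2.5,11,0]],"rotation":[[0,0,0],[0,0,0],[0,0,0],[0,0,0],[0,0,0],[0,0,0],[0,0,0],[0,0,0],[0,0,0],[0,0,0]],"claw":[10,10,10,10,10,10,10,10,10,10]}' 100
python3 -m creep '{"translation":[[0,0,0],[0,0,10],[0,0,20],[0,0,10],[0,0,0],[0,0,0]],"rotation":[[0,0,0],[0,0,0],[0,0,0],[0,0,0],[0,0,0],[0,0,0]],"claw":[10,10,10,10,10,10]}' 100
python3 - <<'E'
from h import *
plan(490.3,-330.7,60,-5.4)
s=snapshot("wrist");cv2.imwrite("pics/w31.png",s["frame"][:,:,::-1])
E
```

```text
time: 63.4
tool_pos: [485.5, -330.9, 185.7]
tcp_rot: [-179.9, 0.1, -6.2]
ft_force: [-0.3, -0.2, -1.9]
finger_gap: 15.8
time: 64.0
tool_pos: [487.6, -328.6, 147.0]
tcp_rot: [-180.0, 0.0, -6.0]
ft_force: [0.3, -0.4, -1.7]
finger_gap: 15.4
at [ 487.6 -328.6  147. ] [-1.7997e+02  4.0000e-02 -5.9700e+00] gap 15.4 F [ 0.3 -0.4 -1.7] t 64.0 q6 57.0
tool delta [ 2.9  1.8 87. ] norm 87.1
rotvec rad [-0.0005  0.0007 -0.0099]
```

View pics/w31.png

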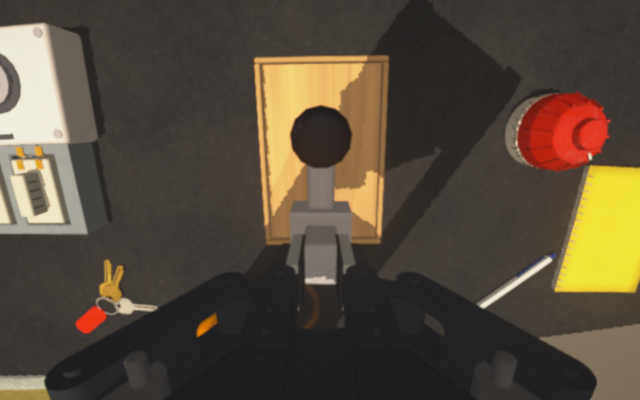

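Aligned and centred over the tray, which spans columns 254–388 with the crank at 320. Lowering.

```bash
python3 -m creep '{"translation":[[2.5,1.5,15],[0,0,25],[0,0,25],[0,0,15],[0,0,5],[0,0,0],[0,0,0]],"rotation":[[0,0,-0.01],[0,0,0],[0,0,0],[0,0,0],[0,0,0],[0,0,0],[0,0,0]],"claw":[10,10,10,10,10,10,10]}' 100
python3 - <<'E'
from h import *
plan(490.3,-330.7,44.6,-5.4)
E
```

```text
time: 64.75
tool_pos: [490.6, -331.8, 63.6]
tcp_rot: [179.9, -0.1, -5.5]
ft_force: [0.7, -0.1, -3.1]
finger_gap: 15.6
at [ 490.6 -331.8   63.6] [ 1.7994e+02 -9.0000e-02 -5.4500e+00] gap 15.6 F [ 0.7 -0.1 -3.1] t 64.8 q6 56.4
tool delta [-0.4 -1.1 19. ] norm 19.0
rotvec rad [ 0.0011 -0.0016 -0.0009]
```

```bash
python3 -m creep '{"translation":[[0,0,4],[0,0,4],[0,0,4],[0,0,3],[0,0,2],[0,0,1],[0,0,0.5],[0,0,0],[0,0,0]],"rotation":[[0,0,0],[0,0,0],[0,0,0],[0,0,0],[0,0,0],[0,0,0],[0,0,0],[0,0,0],[0,0,0]],"claw":[10,10,10,10,10,10,10,10,10]}' 100
```

```text
time: 65.65
tool_pos: [489.7, -331.2, 44.8]
tcp_rot: [-180.0, 0.0, -5.4]
ft_force: [-4.5, 3.1, 7.1]
finger_gap: 15.5
```

Contact came at the expected height, with F_z +7 N against −2.5 N hanging. Releasing and retreating.

```bash
python3 -m creep '{"translation":[[0,0,0],[0,0,0],[0,0,0],[0,0,-10],[0,0,-25],[0,0,-35],[0,0,-40],[0,0,-30],[0,0,0],[0,0,0]],"rotation":[[0,0,0],[0,0,0],[0,0,0],[0,0,0],[0,0,0],[0,0,0],[0,0,0],[0,0,0],[0,0,0],[0,0,0]],"claw":[25,45,50,50,50,50,50,50,50,50]}' 60
python3 - <<'E'
from h import *
print(sense()["ft_force"],sense()["tool_pos"])
s=snapshot("wrist");crop(s,220,30,200,190,3,"w32.png")
s=snapshot("top");crop(s,285,145,190,110,4,"c7.png")
s=snapshot("scene");crop(s,270,150,160,100,5,"s2.png")
E
```

```text
time: 66.65
tool_pos: [490.4, -331.7, 185.5]
tcp_rot: [179.9, -0.1, -5.5]
ft_force: [0.8, -0.2, -0.6]
finger_gap: 49.7
[ 0.79159555 -0.19703736 -0.63129332] [ 490.41145636 -331.69831579  185.50540292]
```

View pics/w32.png

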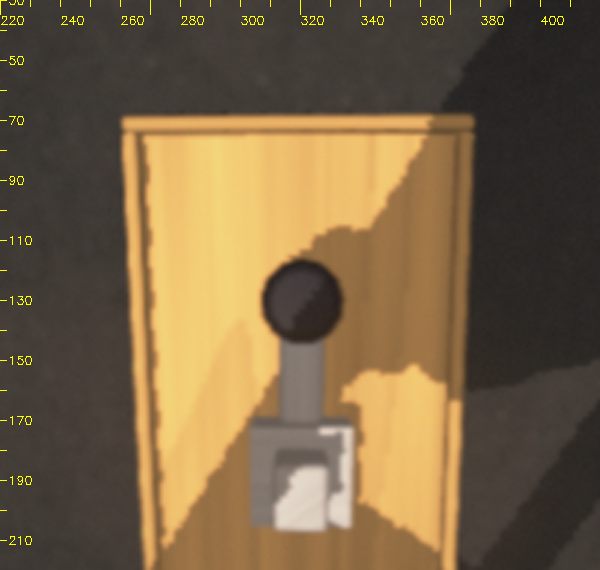

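View pics/c7.png

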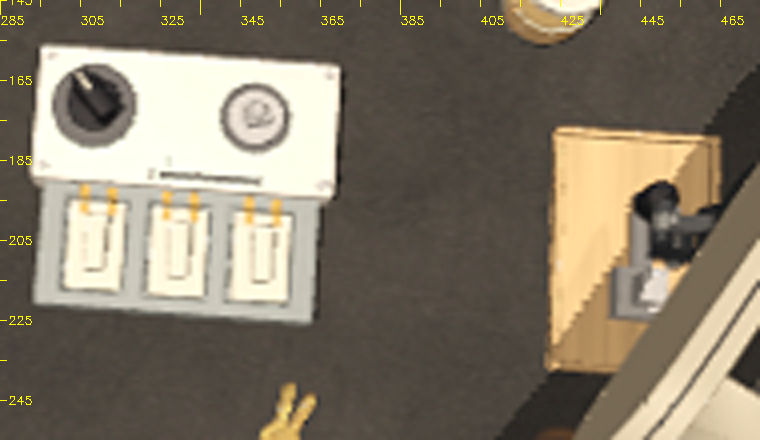

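View pics/s2.png

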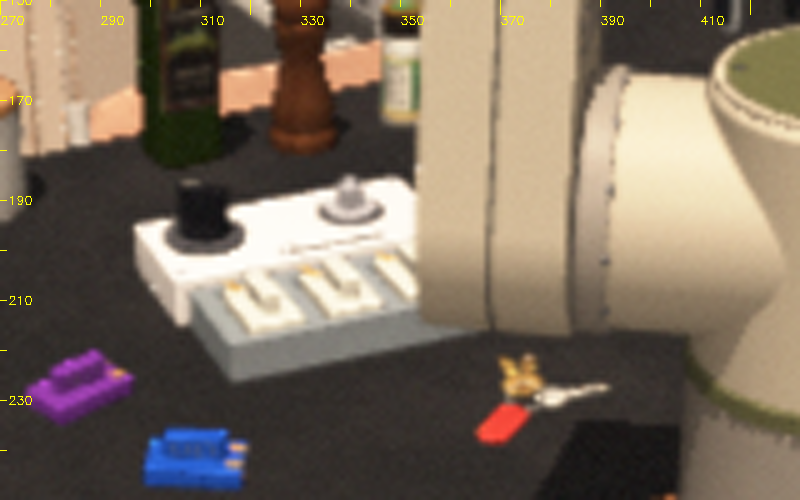

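The crank lies flat in the tray, knob up, with the hub at (320,190) and the knob at (320,130). All three packs are seated, the dial is unchanged and the pointer is past its mark. Handing in.

```bash
python3 -c "
from bench import *
print(sense()['time'],sense()['finger_gap']); print(hand_in())"
```

```text
66.8 50.04736091161621
the job is handed in; nothing more can be done
None
```

The job is handed in at 66.8 s of the 210 s allowed; the hand-in gave no verdict.

**What I did**
- I laid all three white packs in bays 1, 2 and 3, brass against brass. The blue and purple look-alikes stayed where they were.
- I turned the dial clockwise until the wrist torque rose to about 3.8 N m, against the 0.04 N m it normally takes.
- I set the crank home on the shaft and wound it about four turns by the knob. I then lifted it off and laid it back in the tray, knob up.

**Last checks**
- **Packs:** the final pictures show all three seated with contacts touching.
- **Dial:** it stands at the same angle as just after I turned it. I could not read its value directly. The torque began to rise at 35–40° and the bar in the picture lies at about 34°, so I take it to be at the stop.
- **Shaft:** the pointer is clearly past the three-turn mark.
- **Crank:** it lies flat inside the tray. It touched down at TCP height 44.8 mm; I expected 44.6 mm.
- **Robot:** it is clear of everything.
- **Bystanders:** I did not check the salt shaker, honey jar and glass one by one at the end. The arm did not work near them.

**What disagreed**
- The wrist camera's calibration put things about 1.6 mm too far towards −y, and the top camera differed from it by up to 4 mm near the tray. I corrected for both before fitting the crank.

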